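# Put the bench things back in their own places

### The arm

A 6-joint arm with a two-finger parallel gripper is mounted at the origin on a cart in front of the work surface, level with it; the furniture and walls round the work are solid. World frame = base frame: x ahead of the robot, y to its left, z up, the work surface at z = 0. Lengths are in m, angles in rad, forces in N, time in s.
With the tool pointing down it reaches from about 0.3 to 0.875 m from the base axis. Payload 6.4 kg.
Tool frame: the origin (TCP) lies at the very end of the fingers, on their centre line; the grasp point (between the pads) lies 19 mm behind it; z points along the fingers, y is the line along which they close (so a half turn about z gives the same grasp; the last joint's range is limited). The gripper opens to 85 mm and grips with 20 to 120 N. Pads are 22 mm wide; open, the fingers measure 114 mm over their backs; the gripper's body (76 mm by 85 mm) begins 54 mm behind the grasp point. The pads swing forward as they close: fully open they stand 13 mm farther back than shut.
Start: joints at [-1.338, 0.181, 1.607, -0, 1.354, -0.206], TCP at [0.244, -0.521, 0.231] pointing down, gripper open.
Joint ranges: [-2.99, 2.99], [-0.89, 2.07], [0.3, 2.58], [-1.14, 4.28], [0, 2.63], [-3.12, 3.12]. Speed limits (rad/s): [2.57, 2.57, 3.01, 3.14, 3.14, 3.14].

### API

Orientations are given as a unit quaternion [w, x, y, z].
In Python, from bench import * gives the robot as it stands. The module is installed in compiled form; this text tells all that it offers.
- The arm moves only by the tool arm_command, never from a script. Its arguments are lists of equal length, an entry for each row: "dp": the shift along the tool's x, y, z in units of 0.25 m (1.0 is 0.25 m), a list of three; "turn": the turn, a rotation vector about the tool's x, y, z in units of 30 degrees (1.0 is 30 degrees), a list of three; "jaw": the opening, from 0 (shut) to 1 (fully open). A call has 1 to 5 rows; each row is the pose to reach, as a shift and turn from the pose commanded when the call began, along the tool's axes at that moment; what a row does not reach only later rows make up. A row lasts 1/8 s, in which the tool goes at most 62.5 mm and 10.7 degrees, less where a joint would pass 70% of its speed; a pose out of reach is approached as far as the arm can. A call with a number of a shift or a turn outside -1 to 1 is refused whole. A call with a gripper value outside its range is refused whole. The fingers move at their own pace and stop on an object; the grip force is fixed at half the most. Time passes only in rows, so rows that repeat a pose let the fingers close. It gives the time, the measured TCP pose, the force, the opening and the grip force at its end, in the units of the state.
- get_obs(): the state, without advancing time (a new reading comes with each control period).
- camera(name): name is "scene" or "top"; returns the picture (420x560x3 uint8, blue, green, red); there is no depth.
- get_calibration(name): a dict with "camera_matrix" (3x3 intrinsics, pixels), "R" (3x3) and "t" (3): a world point X has camera coordinates R X + t. Camera axes: x right, y down, z forward; pixel columns grow to the right and rows downward; lengths in m; the calibration is good to about 2 mm. A picture is of the moment at which its call begins. get_calibration takes no time and is no camera call.
- hand_in(): hands the job in; it is judged then, once.
The state is a dict: "time_s": time; "q": joint angles; "dq": joint speeds; "joint_efforts": joint torques, N m; "eef_pos": TCP position; "eef_rot": TCP orientation; "wrist_force": force on the tool from outside, world axes, zero at the start; "torque": the same for the moment, N m; "opening": opening from 0.0 (shut) to 1.0 (fully open); "grasp_force": force on a finger pad.
Only numpy, scipy, OpenCV 4.12 (cv2) and the standard library are available. Lean on these libraries where they do the work, as an engineer would, in place of code of your own. Each camera call takes 0.05 s, during which the arm holds its last target. There are 200 camera calls.

### The job

The four things on the bench have ended up in each other's places: put each back in its own, the white bottle standing in the round dish, the timer standing on the white tile, the slide box lying in the wide tray and the tube strip standing in the narrow tray. Centre each thing in its place, with the slide box and the tube strip lined up lengthwise with their trays; the empty cork mat is there to park something on while you swap, and is left empty at the end. Never knock the bottle over.

Things in the scene. Friction and masses are not known exactly. Their poses are not given: they have to be found in the camera images.
- white_bottle: Small white round bottle with a white screw cap: body 23 mm diameter up to 60 mm, cap 18 mm diameter, 70 mm tall in all, upright. About 22 g. Origin: centre of its underside, z up. Starts in the wide or the narrow tray. Belongs in the round dish.
- timer: White bench timer standing upright with a display and three keys on its front: 32 mm (x, front to back) by 68 mm (y) by 60 mm high. Its origin is the centre of its underside, z up; grasp across x. Starts in the wide or the narrow tray. Belongs on the white tile, either way round.
- slide_box: Flat light card box of glass slides, closed, 57 mm (x) by 83 mm (y) by 31 mm high, about 110 g. Origin: centre of its underside, z up; grasp across x. Starts in the round dish or on the white tile, turned up to about 50 degrees. Belongs in the wide tray, its long side (y) along the tray's long side (y), either way round.
- tube_strip: Strip of six small clear tubes on a foot, 15 mm (x) by 78 mm (y) by 29 mm high, upright, about 12 g. Origin: centre of its underside, z up; grasp across x; solid box to the fingers. Starts in the round dish or on the white tile, turned up to about 50 degrees. Belongs in the narrow tray, its length (y) along the tray's length (y), either way round.
- round_dish: Round shallow steel dish: outer diameter 122 mm at the rim, floor 5 mm above the bench, rim 11 mm above the bench and 3 mm thick. Origin: centre of its underside, on the bench. Fixed to the bench.
- white_tile: Square white ceramic tile without rim, 112 by 112 mm, 5 mm thick. Origin: centre of its underside, on the bench. Fixed to the bench.
- wide_tray: Wide shallow grey plastic tray, outer 106 mm (x) by 146 mm (y), floor 5 mm above the bench, rim 11 mm above the bench and 3 mm thick. Origin: centre of its underside, on the bench. Fixed to the bench.
- narrow_tray: Narrow long shallow grey plastic tray, outer 72 mm (x) by 176 mm (y), floor 5 mm above the bench, rim 11 mm above the bench and 3 mm thick. Origin: centre of its underside, on the bench. Fixed to the bench.
- cork_mat: Brown rectangular cork mat without rim, 95 mm (x) by 140 mm (y), 5 mm thick; empty at the start and at the end, a free spot for one thing at a time. Origin: centre of its underside, on the bench. Fixed to the bench.
Mind the look-alikes: they are no part of the job. Leave any orange look-alike of the slide_box alone. Several things look just like the timer: the one meant starts nearest to the robot's base.

How it is judged:
By the outcome, as a careful person would: the job done as asked, in the order asked, and still so for the second after the job is handed in, with the robot touching nothing.
It also fails if it takes over 144 s, if anything falls off the work surface, if the arm or the gripper's body presses on something with over 40 N, if the wrist force passes 120 N, or if a joint passes its speed limit or range.

## Working session

There is one attempt and no reset: what is moved stays moved. The work goes in short steps, Python scripts to look and compute and a tool call to move; the robot and the scene stay as the last step left them, time stands still between calls to the robot, and variables do not carry over. Pictures are saved under pics/ and viewed, at most 14 in all, crops included, and the job is handed in when it is done.

Besides the shell and the picture viewer there is one more tool, called after "Request:" as name(argument=value, ...) on one line, values as JSON. arm_command: Moves the arm, as the interface text tells. Its arguments: {"type":"object","properties":{"dp":{"type":"array"},"turn":{"type":"array"},"jaw":{"type":"array"}},"required":["dp","turn","jaw"]}

```bash
mkdir -p pics; python3 - <<'E'
from bench import *
import cv2,json
for n in("scene","top"):
    im=camera(n);cv2.imwrite(f"pics/{n}0.png",im)
    c=get_calibration(n);print(n,c)
o=get_obs();print(o["time_s"],o["eef_pos"],o["eef_rot"],o["opening"])
E
```

```text
scene {'camera_matrix': array([[517.29277004,   0.        , 288.00457894],
       [  0.        , 517.29277004, 209.35654898],
       [  0.        ,   0.        ,   1.        ]]), 'R': array([[ 0.4769574 , -0.87889815, -0.00704879],
       [-0.3498503 , -0.18248626, -0.91885991],
       [ 0.80629796,  0.44072306, -0.39452095]]), 't': array([-0.15303419,  0.24744301,  1.20574369])}
top {'camera_matrix': array([[530.39092272,   0.        , 274.22933418],
       [  0.        , 530.39092272, 215.73554343],
       [  0.        ,   0.        ,   1.        ]]), 'R': array([[ 0.43567181, -0.90007774, -0.00708105],
       [-0.75733807, -0.36230618, -0.54329851],
       [ 0.48644539,  0.2420626 , -0.83950973]]), 't': array([-0.14320894,  0.45207151,  1.7421413 ])}
0.1 [ 0.24418971 -0.52003822  0.2304762 ] [-7.80740292e-04  9.76029409e-01  2.17637272e-01 -2.40837079e-05] 1.0014917342765486
```

View pics/scene0.png

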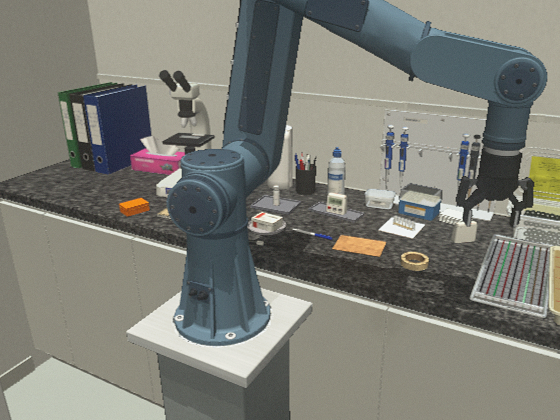

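View pics/top0.png

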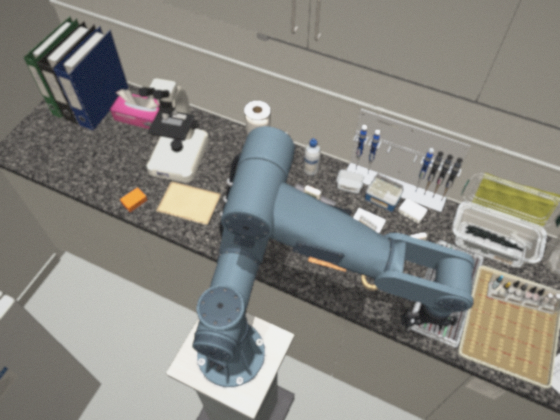

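```bash
python3 - <<'E'
import cv2
im=cv2.imread("pics/scene0.png")[170:280,230:440]
cv2.imwrite("pics/c1.png",cv2.resize(im,(798,418),interpolation=cv2.INTER_CUBIC))
E
```

```text
(no output)
```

View pics/c1.png

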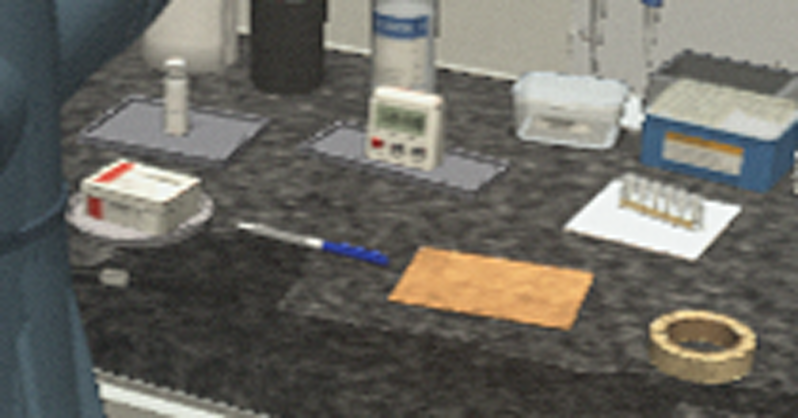

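```bash
cat > h.py <<'E'
from bench import *
import numpy as np,cv2
from scipy.spatial.transform import Rotation as Ro
C={n:get_calibration(n) for n in("scene","top")}
def ray(n,u,v):
    c=C[n];K,R,t=c["camera_matrix"],c["R"],c["t"]
    return -R.T@t, R.T@np.linalg.solve(K,[u,v,1.])
def atz(n,u,v,z):
    o,d=ray(n,u,v);return (o+d*(z-o[2])/d[2])
def proj(n,X):
    c=C[n];p=c["camera_matrix"]@(c["R"]@np.array(X)+c["t"]);return p[:2]/p[2]
def tri(ps,pt):
    (a,d),(b,e)=ray("scene",*ps),ray("top",*pt)
    s=np.linalg.lstsq(np.c_[d,-e],b-a,rcond=None)[0]
    P,Q=a+s[0]*d,b+s[1]*e
    return (P+Q)/2,np.linalg.norm(P-Q)
def st():
    o=get_obs();print("t",round(o["time_s"],2),"p",np.round(o["eef_pos"],4),"yaw_y",np.round(Ro.from_quat(np.roll(o["eef_rot"],-1)).as_matrix()[:,1],3),"q",np.round(o["q"],2),"F",np.round(o["wrist_force"],1),"op",round(o["opening"],3),"g",round(o["grasp_force"],1))
def plan(p,closing_deg=None,yawref=None):
    # dp,turn (units) from the present pose to TCP p, tool down, tool y along closing_deg (mod 180)
    o=get_obs();R=Ro.from_quat(np.roll(o["eef_rot"],-1)).as_matrix()
    d=R.T@(np.array(p)-o["eef_pos"])/.25
    tw=np.zeros(3)
    if closing_deg is not None:
        a=np.deg2rad(closing_deg);best=None
        for k in(0,np.pi):
            y=np.array([np.cos(a+k),np.sin(a+k),0]);z=np.array([0,0,-1.]);T=np.c_[np.cross(y,z),y,z]
            r=Ro.from_matrix(R.T@T).as_rotvec()
            print("  turn option",np.round(r/np.deg2rad(30),3))
    print("dp",np.round(d,3))
E
python3 - <<'E'
from h import *
for n in C: print(n,ray(n,0,0)[0])
c=lambda x,y:(230+x/3.8,170+y/3.8)
for k,(x,y,z) in dict(bottle=(176,133,.005),timer=(404,163,.005),dish=(140,208,.008),tile=(653,218,.005),cork=(492,288,.005),wide=(176,126,.011),narrow=(405,157,.011),strip=(660,222,.005)).items(): print(k,np.round(atz("scene",*c(x,y),z),3))
print(atz("scene",464,240,0),atz("top",133,198,0))
st()
E
```

```text
scene [-0.81262988 -0.62074556  0.70197791]
top [-0.44269353 -0.38681812  1.70714028]
bottle [0.627 0.212 0.005]
timer [ 0.66  -0.     0.005]
dish [0.465 0.155 0.008]
tile [ 0.651 -0.228  0.005]
cork [ 0.471 -0.157  0.005]
wide [0.629 0.213 0.011]
narrow [ 0.66  -0.001  0.011]
strip [ 0.646 -0.236  0.005]
[ 0.66153846 -0.41717356  0.        ] [0.38177996 0.64198819 0.        ]
t 0.1 p [ 0.2442 -0.52    0.2305] yaw_y [ 0.425 -0.905 -0.002] q [-1.34  0.18  1.61 -0.    1.35 -0.21] F [-0.3  0.6 -0.7] op 1.001 g 0.0
```

Request:
arm_command(dp=[[0.88,-0.47,-0.4],[0.88,-0.47,-0.4],[0.88,-0.47,-0.4],[0.88,-0.47,-0.4],[0.88,-0.47,-0.4]], turn=[[0,0,-1],[0,0,-1],[0,0,-1],[0,0,-1],[0,0,-1]], jaw=[1,1,1,1,1])

```text
time_s: 0.72
eef_pos: [0.3954, -0.3186, 0.333]
eef_rot: [0.001, 0.886, 0.464, 0.0]
wrist_force: [-0.3, -0.2, -0.3]
opening: 1.001
grasp_force: 0.0
```

Request:
arm_command(dp=[[0.93,-0.41,0],[0.93,-0.41,0],[0.93,-0.41,0],[0.93,-0.41,0],[0.93,-0.41,0]], turn=[[0,0,-1],[0,0,-1],[0,0,-1],[0,0,-1],[0,0,-1]], jaw=[1,1,1,1,1])

```text
time_s: 1.35
eef_pos: [0.4423, -0.0682, 0.3308]
eef_rot: [-0.001, 0.735, 0.678, 0.0]
wrist_force: [-0.4, 0.4, 0.1]
opening: 0.997
grasp_force: 0.0
```

Request:
arm_command(dp=[[0.95,-0.16,0],[0.95,-0.16,0],[0.95,-0.16,0],[0.95,-0.16,0],[0.95,-0.16,0]], turn=[[0,0,0],[0,0,0],[0,0,0],[0,0,0],[0,0,0]], jaw=[1,1,1,1,1])

```text
time_s: 1.98
eef_pos: [0.4222, 0.1704, 0.3306]
eef_rot: [-0.0, 0.735, 0.678, -0.0]
wrist_force: [-0.1, -1.2, -0.5]
opening: 1.003
grasp_force: 0.0
```

Request:
arm_command(dp=[[0.91,-0.64,0],[0.91,-0.64,0],[0.91,-0.64,0],[0.91,-0.64,0],[0.91,-0.64,0]], turn=[[0,0,0],[0,0,0],[0,0,0],[0,0,0],[0,0,0]], jaw=[1,1,1,1,1])

```text
time_s: 2.6
eef_pos: [0.2824, 0.4096, 0.3307]
eef_rot: [0.0, 0.736, 0.677, -0.0]
wrist_force: [0.5, 0.1, -1.0]
opening: 1.001
grasp_force: 0.0
```

```bash
python3 - <<'E'
from h import *
st()
im=camera("top");cv2.imwrite("pics/top1.png",im)
cv2.imwrite("pics/scene1.png",camera("scene"))
P=[proj("top",p) for p in([.465,.155,0],[.627,.212,0],[.66,0,0],[.65,-.23,0],[.47,-.16,0])]
print(np.round(P))
E
python3 -c "
import cv2
im=cv2.imread('pics/top1.png')[140:300,230:440]
cv2.imwrite('pics/c2.png',cv2.resize(im,(787,600),interpolation=cv2.INTER_CUBIC))"
```

```text
t 2.6 p [0.2824 0.4096 0.3307] yaw_y [ 0.996 -0.084 -0.   ] q [ 0.73 -0.06  1.67 -0.    1.54  0.81] F [ 0.5  0.1 -1. ] op 1.001 g 0.0
[[253. 227.]
 [259. 191.]
 [311. 203.]
 [366. 227.]
 [331. 258.]]
```

View pics/c2.png

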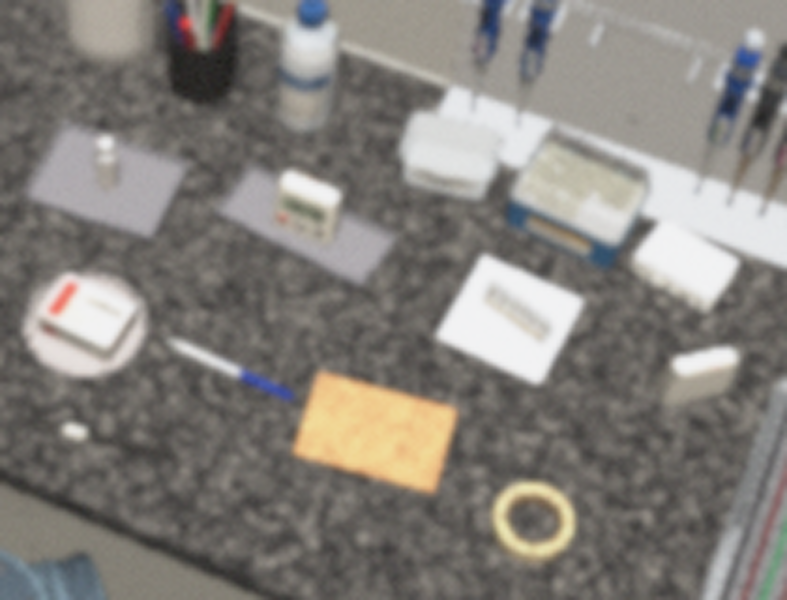

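```bash
cat > fit.py <<'E'
from h import *
from scipy.optimize import least_squares
c1=lambda p:(230+(p[0]-1.4)/3.8,170+(p[1]-1.4)/3.8)
c2=lambda p:(230+(p[0]-1.4)/3.748,140+(p[1]-1.4)/3.75)
def fitrect(name,sx,sy,top,scene,z0,yaw0=0,h=None):
    # corner lists (x,y sign order): -+ , ++ , +- , --   (None to skip)
    sg=[(-1,1),(1,1),(1,-1),(-1,-1)]
    def model(v):
        c,s=np.cos(v[2]),np.sin(v[2])
        return [np.array([v[0]+c*a*sx/2-s*b*sy/2,v[1]+s*a*sx/2+c*b*sy/2,v[3]]) for a,b in sg]
    def res(v,use=(1,1)):
        r=[]
        for n,pts,f,u in(("top",top,c2,use[0]),("scene",scene,c1,use[1])):
            if not u or pts is None: continue
            for m,p in zip(model(v),pts):
                if p is not None: r+=list(proj(n,m)-np.array(f(p)))
        return np.array(r+([0] if all(use) else [300*(v[3]-z0)]))
    x0=[.55,0,np.deg2rad(yaw0),z0]
    for use in((1,1),(1,0),(0,1)):
        if (use[0] and top is None) or (use[1] and scene is None): continue
        s=least_squares(res,x0,args=(use,));v=s.x
        print(name,use,"xy",np.round(v[:2],4),"yaw",round(np.rad2deg(v[2]),1),"z",round(v[3],4),"rms px",round(np.sqrt(np.mean(s.fun**2)),2))
E
python3 - <<'E'
from fit import *
# order: (-x,+y),(+x,+y),(+x,-y),(-x,-y)
fitrect("wide",.106,.146,[(28,190),(70,123),(188,165),(152,236)],[(82,132),(142,95),(270,123),(222,160)],.011)
fitrect("narrow",.072,.176,[(220,210),(248,170),(395,240),(362,284)],[(304,145),(340,121),(508,165),(475,191)],.011)
fitrect("tile",.112,.112,[(437,335),(487,256),(584,302),(541,383)],[(565,228),(625,177),(742,208),(698,259)],.005)
fitrect("cork",.095,.140,[(294,455),(321,373),(457,407),(434,492)],[(388,297),(422,247),(594,270),(571,329)],.005)
print("dish top",atz("top",*c2((85,323)),.009))
E
python3 -c "
import cv2
im=cv2.imread('pics/top1.png');sc=cv2.imread('pics/scene1.png')
cv2.imwrite('pics/c3.png',cv2.resize(im[165:245,230:330],(800,640),interpolation=cv2.INTER_CUBIC)[:600])
cv2.imwrite('pics/c4.png',cv2.resize(sc[180:240,235:335],(800,480),interpolation=cv2.INTER_CUBIC))"
```

```text
wide (1, 1) xy [0.6384 0.2178] yaw 0.9 z 0.0068 rms px 0.7
wide (1, 0) xy [0.6357 0.2163] yaw 1.8 z 0.0104 rms px 0.75
wide (0, 1) xy [0.633  0.2147] yaw -0.1 z 0.0101 rms px 0.61
narrow (1, 1) xy [0.6708 0.0055] yaw -6.3 z 0.0088 rms px 0.75
narrow (1, 0) xy [0.6691 0.0054] yaw -6.3 z 0.0105 rms px 0.82
narrow (0, 1) xy [0.6695 0.0045] yaw -6.3 z 0.0101 rms px 0.64
tile (1, 1) xy [ 0.6597 -0.2275] yaw -4.9 z 0.0033 rms px 0.52
tile (1, 0) xy [ 0.6582 -0.2268] yaw -4.6 z 0.0049 rms px 0.29
tile (0, 1) xy [ 0.6571 -0.2289] yaw -5.2 z 0.0048 rms px 0.61
cork (1, 1) xy [ 0.48   -0.1528] yaw 8.4 z 0.0039 rms px 0.32
cork (1, 0) xy [ 0.4795 -0.153 ] yaw 8.6 z 0.0049 rms px 0.29
cork (0, 1) xy [ 0.4778 -0.1535] yaw 8.1 z 0.0051 rms px 0.31
dish top [0.465108   0.15775621 0.009     ]
```

View pics/c3.png

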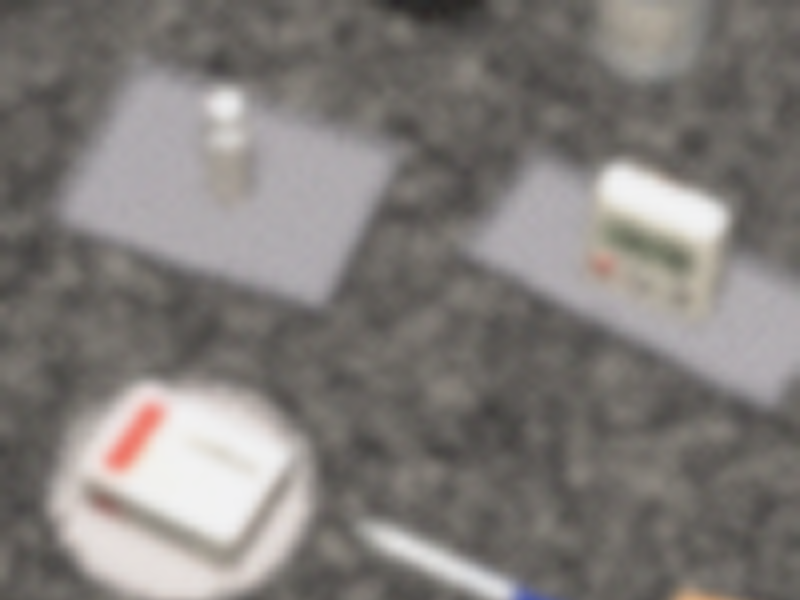

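View pics/c4.png

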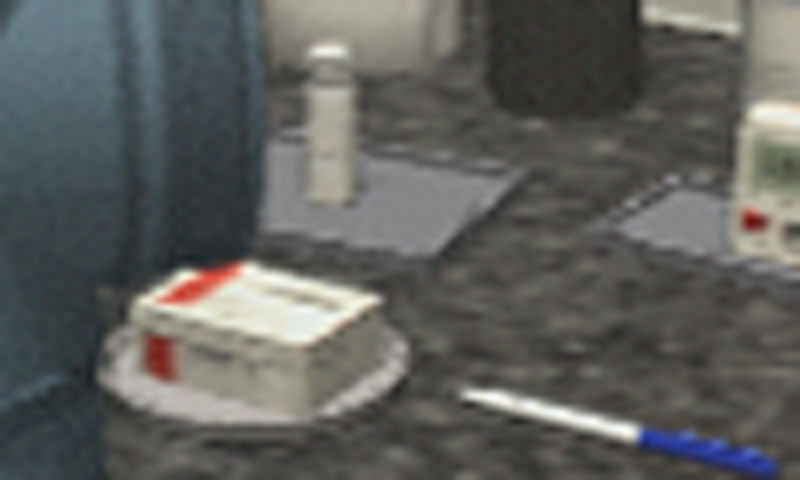

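```bash
cat > run2.py <<'E'
import fit
from fit import *
d3=lambda p:(230+(p[0]-3.5)/8,165+(p[1]-3.5)/8)
d4=lambda p:(235+(p[0]-3.5)/8,180+(p[1]-3.5)/8)
fit.c2=d3;fit.c1=d4
fitrect("wide",.106,.146,[(60,217),(140,65),(395,152),(322,304)],[None,None,(526,170),(428,257)],.011)
fitrect("box",.057,.083,[(85,478),(143,385),(292,458),(228,543)],[(130,303),(188,264),(382,298),(303,347)],.036)
print("bottle cap",tri(d4((329,49)),d3((225,100))),"base top",atz("top",*d3((230,200)),.005),"scene",atz("scene",*d4((331,201)),.005))
print("dish", atz("top",*d3((183,490)),.009), atz("scene",*d4((255,365)),.009))
print("timer front bottom",[np.round(atz("top",*d3(p),.005),4) for p in((590,278),(705,320))],[np.round(atz("scene",*c1(p),.005),4) for p in((366,160),(437,171))])
fitrect("timertop",.032,.068,[(597,197),(610,160),(730,207),(716,238)],None,.065)
E
python3 run2.py
```

```text
wide (1, 1) xy [0.6339 0.219 ] yaw 3.6 z 0.0087 rms px 0.67
wide (1, 0) xy [0.633  0.2177] yaw 3.6 z 0.0104 rms px 0.78
wide (0, 1) xy [0.6289 0.2181] yaw 4.4 z 0.011 rms px 0.05
box (1, 1) xy [0.4633 0.1552] yaw -1.3 z 0.0345 rms px 0.74
box (1, 0) xy [0.4635 0.1532] yaw -3.6 z 0.0358 rms px 0.46
box (0, 1) xy [0.4604 0.1549] yaw 1.2 z 0.0358 rms px 0.67
bottle cap (array([0.63699083, 0.21945283, 0.07219299]), np.float64(7.742254467127987e-05)) base top [0.62730054 0.21433952 0.005     ] scene [0.62863257 0.21490037 0.005     ]
dish [0.46511598 0.15720024 0.009     ] [0.46013066 0.15334282 0.009     ]
timer front bottom [array([0.6612, 0.0349, 0.005 ]), array([ 0.6626, -0.0254,  0.005 ])] [array([0.6531, 0.0346, 0.005 ]), array([ 0.6599, -0.0306,  0.005 ])]
timertop (1, 0) xy [0.6786 0.0072] yaw 1.6 z 0.0647 rms px 1.01
```

```bash
cat > seg.py <<'E'
from h import *
from scipy.optimize import minimize
S=8
def rect(v,sx,sy,z):
    c,s=np.cos(v[2]),np.sin(v[2])
    return [[v[0]+c*a*sx/2-s*b*sy/2,v[1]+s*a*sx/2+c*b*sy/2,z] for a,b in((-1,1),(1,1),(1,-1),(-1,-1))]
def circ(v,r,z):
    return [[v[0]+r*np.cos(a),v[1]+r*np.sin(a),z] for a in np.linspace(0,2*np.pi,60)]
def segfit(name,cam,im,shape,v0,maskf,excl=None,sharp=15.):
    # shape(v)->3D polygon; soft-mask overlap fit
    pts=np.array([proj(cam,p) for p in shape(v0)])
    x0,y0=(pts.min(0)-6).astype(int);x1,y1=(pts.max(0)+7).astype(int)
    soft=maskf(im[y0:y1,x0:x1].astype(np.float32))
    soft=cv2.resize(soft,None,fx=S,fy=S,interpolation=cv2.INTER_CUBIC)
    soft=np.clip(soft,0,1);W=np.ones_like(soft)
    P=lambda poly:np.round(((np.array([proj(cam,p) for p in poly])-[x0,y0]+.5)*S-.5)*16).astype(np.int32)
    for e in excl or []: cv2.fillConvexPoly(W,cv2.convexHull(P(e)),0,shift=4)
    def cost(v):
        m=np.zeros_like(soft);cv2.fillConvexPoly(m,P(shape(v)),1,shift=4)
        m=cv2.GaussianBlur(m,(0,0),S*.8)
        return float(np.sum(W*(m-soft)**2))/S/S
    best=None
    for dy in ((-.1,0,.1) if len(v0)>2 else (0,)):
        w=np.array(v0,float)
        if len(w)>2: w[2]+=dy
        sim=[w]+[w+d for d in np.eye(len(w))*([.008,.008,.08][:len(w)])]
        r=minimize(cost,w,method="Nelder-Mead",options=dict(initial_simplex=sim,xatol=1e-5,fatol=1e-4))
        if best is None or r.fun<best.fun: best=r
    v=best.x;print(name,cam,"xy",np.round(v[:2],4),"yaw",round(np.rad2deg(v[2]),2) if len(v)>2 else "","cost",round(best.fun,1))
    return v
lum=lambda lo,hi:(lambda a:np.clip((a.mean(2)-lo)/(hi-lo),0,1))
def box3(x,y,yaw,sx,sy,z0,z1):
    return rect((x,y,yaw),sx,sy,z0)+rect((x,y,yaw),sx,sy,z1)
E
cat > run3.py <<'E'
from seg import *
t=cv2.imread("pics/top1.png");s=cv2.imread("pics/scene1.png")
for p in((.6,.18),(.73,.25),(.64,.05),(.55,0),(.69,-.2),(.48,-.15),(.43,.12)):
    for c,i in(("top",t),("scene",s)):
        u=np.round(proj(c,[*p,.005])).astype(int);print(p,c,i[u[1],u[0]],end=" ")
print()
bt=[box3(.629,.215,0,.03,.03,.004,.078)];tm=[box3(.675,.004,0,.045,.08,.004,.068)]
st3=[box3(.652,-.232,0,.05,.09,.004,.04)]
d=80
for c,i in(("top",t),("scene",s)):
    if c=="top":
        segfit("wide",c,i,lambda v:rect(v,.106,.146,.011),(.633,.217,0),lum(d,165),bt)
    segfit("narrow",c,i,lambda v:rect(v,.072,.176,.011),(.669,.005,-.1),lum(d,165),tm)
    segfit("tile",c,i,lambda v:rect(v,.112,.112,.005),(.658,-.228,-.08),lum(d,220),st3)
    segfit("cork",c,i,lambda v:rect(v,.095,.140,.005),(.479,-.153,.14),lambda a:np.clip((a[:,:,2]-a[:,:,0]-10)/90,0,1))
    segfit("dish",c,i,lambda v:circ(v,.061,.010),(.463,.156),lum(d,190),[box3(.463,.154,0,.065,.09,.004,.04)])
E
python3 run3.py
```

```text
(0.6, 0.18) top [175 171 175] (0.6, 0.18) scene [137 135 134] (0.73, 0.25) top [112 117 122] (0.73, 0.25) scene [84 90 91] (0.64, 0.05) top [117 116 118] (0.64, 0.05) scene [85 84 86] (0.55, 0) top [ 93  97 101] (0.55, 0) scene [48 52 53] (0.69, -0.2) top [221 221 221] (0.69, -0.2) scene [204 206 200] (0.48, -0.15) top [144 207 241] (0.48, -0.15) scene [103 161 218] (0.43, 0.12) top [201 207 216] (0.43, 0.12) scene [153 157 161] 
wide top xy [0.6326 0.2181] yaw 3.61 cost 117.0
narrow top xy [0.6701 0.0062] yaw -6.35 cost 173.4
tile top xy [ 0.6573 -0.2253] yaw -3.78 cost 92.2
cork top xy [ 0.4791 -0.1522] yaw 8.19 cost 13.9
dish top xy [0.4633 0.1565] yaw  cost 45.5
narrow scene xy [0.6703 0.0041] yaw -8.99 cost 89.2
tile scene xy [ 0.653  -0.2263] yaw -3.63 cost 42.1
cork scene xy [ 0.4757 -0.1536] yaw 7.91 cost 9.5
dish scene xy [0.4655 0.1564] yaw  cost 9.1
```

```bash
sed -i 's/^d=80/L={"top":(108,165,210),"scene":(70,130,195)}/; s/lum(d,165)/lum(L[c][0],L[c][1])/g; s/lum(d,220)/lum(L[c][0],L[c][2])/; s/lum(d,190)/lum(L[c][0],L[c][1]+20)/' run3.py
cat >> run3.py <<'E'
print("bluecap base",atz("top",311,174,0),"penpot",atz("top",284,164,0),atz("scene",306,192,0))
plan([.4625,.1545,.10],0)
st()
E
python3 run3.py
```

```text
(0.6, 0.18) top [175 171 175] (0.6, 0.18) scene [137 135 134] (0.73, 0.25) top [112 117 122] (0.73, 0.25) scene [84 90 91] (0.64, 0.05) top [117 116 118] (0.64, 0.05) scene [85 84 86] (0.55, 0) top [ 93  97 101] (0.55, 0) scene [48 52 53] (0.69, -0.2) top [221 221 221] (0.69, -0.2) scene [204 206 200] (0.48, -0.15) top [144 207 241] (0.48, -0.15) scene [103 161 218] (0.43, 0.12) top [201 207 216] (0.43, 0.12) scene [153 157 161] 
wide top xy [0.633 0.218] yaw 3.51 cost 13.7
narrow top xy [0.6711 0.0061] yaw -6.71 cost 66.9
tile top xy [ 0.6575 -0.2249] yaw -4.04 cost 50.3
cork top xy [ 0.4791 -0.1522] yaw 8.19 cost 13.9
dish top xy [0.4636 0.1566] yaw  cost 4.7
narrow scene xy [0.6665 0.0046] yaw -6.55 cost 125.6
tile scene xy [ 0.6523 -0.2266] yaw -3.69 cost 77.6
cork scene xy [ 0.4757 -0.1536] yaw 7.91 cost 9.5
dish scene xy [0.4632 0.1551] yaw  cost 24.0
bluecap base [0.79120853 0.0589374  0.        ] penpot [0.79069843 0.1792049  0.        ] [0.79724356 0.182179   0.        ]
  turn option [-0.002  0.002 -0.159]
  turn option [3.000e-03 2.000e-03 5.841e+00]
dp [-0.955  0.803  0.923]
t 2.7 p [0.2825 0.4094 0.3305] yaw_y [ 0.997 -0.083 -0.001] q [ 0.73 -0.06  1.67 -0.    1.54  0.81] F [ 0.  -0.4  0.1] op 0.999 g 0.0
```

Request:
arm_command(dp=[[-0.6,0.5,0.5],[-0.6,0.5,0.5],[-0.6,0.5,0.5],[-0.6,0.5,0.5],[-0.6,0.5,0.5]], turn=[[0,0,0],[0,0,0],[0,0,0],[0,0,0],[0,0,0]], jaw=[1,1,1,1,1])

```text
time_s: 3.32
eef_pos: [0.3951, 0.2443, 0.2039]
eef_rot: [-0.0, 0.739, 0.674, -0.002]
wrist_force: [-0.8, 0.2, -0.3]
opening: 1.002
grasp_force: 0.0
```

Request:
arm_command(dp=[[-0.355,0.303,0.423],[-0.355,0.303,0.423],[-0.355,0.303,0.423],[-0.355,0.303,0.423],[-0.355,0.303,0.423]], turn=[[0,0,-0.16],[0,0,-0.16],[0,0,-0.16],[0,0,-0.16],[0,0,-0.16]], jaw=[1,1,1,1,1])

```text
time_s: 3.95
eef_pos: [0.4626, 0.1541, 0.1016]
eef_rot: [0.0, 0.708, 0.707, 0.0]
wrist_force: [0.0, -0.8, 0.5]
opening: 1.003
grasp_force: 0.0
```

```bash
python3 - <<'E'
from h import *
st();plan([.4625,.1545,.012],0)
E
```

```text
t 3.95 p [0.4626 0.1541 0.1016] yaw_y [ 1.    -0.002  0.001] q [0.08 0.15 1.93 0.   1.06 0.08] F [ 0.  -0.8  0.5] op 1.003 g 0.0
  turn option [ 0.002 -0.    -0.003]
  turn option [-1.000e-03 -3.000e-03  5.997e+00]
dp [ 0.001 -0.001  0.358]
```

Request:
arm_command(dp=[[0,0,0.2],[0,0,0.34],[0,0,0.358],[0,0,0.358]], turn=[[0,0,0],[0,0,0],[0,0,0],[0,0,0]], jaw=[1,1,1,1])

```text
time_s: 4.45
eef_pos: [0.4631, 0.1547, 0.0125]
eef_rot: [0.001, 0.707, 0.707, 0.001]
wrist_force: [-0.6, -0.7, -0.2]
opening: 1.002
grasp_force: 0.0
```

Request:
arm_command(dp=[[0,0,0],[0,0,0],[0,0,0],[0,0,0],[0,0,0]], turn=[[0,0,0],[0,0,0],[0,0,0],[0,0,0],[0,0,0]], jaw=[0.5,0.5,0.5,0.5,0.5])

```text
time_s: 5.08
eef_pos: [0.4638, 0.1543, 0.0132]
eef_rot: [0.001, 0.708, 0.707, 0.001]
wrist_force: [-2.4, 0.1, 10.4]
opening: 0.647
grasp_force: 61.9
```

Request:
arm_command(dp=[[0,0,-0.05],[0,0,-0.2],[0,0,-0.36],[0,0,-0.36]], turn=[[0,0,0],[0,0,0],[0,0,0],[0,0,0]], jaw=[0.5,0.5,0.5,0.5])

```text
time_s: 5.58
eef_pos: [0.4652, 0.1543, 0.1051]
eef_rot: [0.003, 0.707, 0.707, 0.003]
wrist_force: [-0.3, -0.4, -0.9]
opening: 0.642
grasp_force: 63.4
```

```bash
python3 - <<'E'
from h import *
st();plan([.478,-.1525,.10],8)
s=camera("scene");t=camera("top")
a=cv2.resize(s[180:240,235:335],(400,240),interpolation=3);b=cv2.resize(t[180:255,220:320],(400,300),interpolation=3)
cv2.imwrite("pics/g1.png",np.vstack([a,b]))
E
```

```text
t 5.58 p [0.4652 0.1543 0.1051] yaw_y [ 1.    -0.001  0.008] q [ 0.08  0.15  1.93 -0.    1.06  0.08] F [-0.3 -0.4 -0.9] op 0.642 g 63.4
  turn option [ 0.015 -0.    -0.268]
  turn option [-0.    -0.023  5.732]
dp [-1.227  0.052  0.02 ]
```

View pics/g1.png

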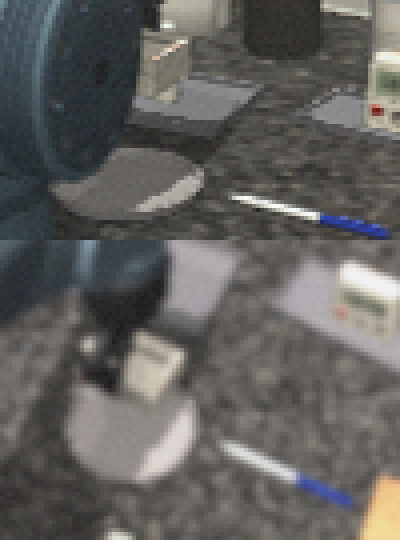

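Request:
arm_command(dp=[[-0.2,0,0],[-0.4,0,0],[-0.6,0,0],[-0.8,0,0],[-0.8,0,0]], turn=[[0,0,0],[0,0,0],[0,0,0],[0,0,0],[0,0,0]], jaw=[0.5,0.5,0.5,0.5,0.5])

```text
time_s: 6.3
eef_pos: [0.4612, -0.0486, 0.0999]
eef_rot: [-0.001, 0.709, 0.705, -0.001]
wrist_force: [-0.8, 0.0, -0.7]
opening: 0.643
grasp_force: 63.3
```

Request:
arm_command(dp=[[-0.2,0.02,0.05],[-0.4,0.05,0.1],[-0.43,0.055,0.15],[-0.43,0.055,0.15],[-0.43,0.055,0.15]], turn=[[0,0,-0.1],[0,0,-0.27],[0,0,-0.27],[0,0,-0.27],[0,0,-0.27]], jaw=[0.5,0.5,0.5,0.5,0.5])

```text
time_s: 6.92
eef_pos: [0.4751, -0.1516, 0.0631]
eef_rot: [-0.001, 0.655, 0.755, 0.0]
wrist_force: [-0.0, 1.0, -0.6]
opening: 0.645
grasp_force: 63.3
```

```bash
python3 - <<'E'
from h import *
st();plan([.478,-.1525,.0145],8)
E
```

```text
t 6.92 p [ 0.4751 -0.1516  0.0631] yaw_y [ 0.99   0.141 -0.001] q [-0.55  0.24  1.92  0.    0.98 -0.69] F [-0.   1.  -0.6] op 0.645 g 63.3
  turn option [-0.002 -0.003  0.003]
  turn option [ 4.000e-03 -4.000e-03 -5.997e+00]
dp [-0.005  0.011  0.194]
```

Request:
arm_command(dp=[[0,0.01,0.1],[0,0.01,0.17],[0,0.01,0.196],[0,0.01,0.196],[0,0.01,0.196]], turn=[[0,0,0],[0,0,0],[0,0,0],[0,0,0],[0,0,0]], jaw=[0.5,0.5,0.5,0.5,0.5])

```text
time_s: 7.55
eef_pos: [0.4786, -0.1533, 0.0151]
eef_rot: [0.0, 0.656, 0.755, 0.0]
wrist_force: [-0.1, -1.1, -0.8]
opening: 0.645
grasp_force: 63.3
```

Request:
arm_command(dp=[[0,0,0],[0,0,0],[0,0,-0.1],[0,0,-0.35],[0,0,-0.5]], turn=[[0,0,0],[0,0,0],[0,0,0],[0,0,0],[0,0,0]], jaw=[0.9,0.9,0.9,0.9,0.9])

```text
time_s: 8.18
eef_pos: [0.4791, -0.1537, 0.1426]
eef_rot: [0.002, 0.656, 0.755, 0.0]
wrist_force: [0.2, -0.5, 0.6]
opening: 0.899
grasp_force: 0.0
```

```bash
python3 - <<'E'
from h import *
st();plan([.6285,.2148,.15],0)
E
```

```text
t 8.18 p [ 0.4791 -0.1537  0.1426] yaw_y [0.99  0.14  0.003] q [-0.55  0.12  1.87  0.    1.15 -0.69] F [ 0.2 -0.5  0.6] op 0.899 g 0.0
  turn option [0.005 0.004 0.268]
  turn option [-0.006  0.008 -5.732]
dp [ 1.376  0.798 -0.031]
```

Request:
arm_command(dp=[[0.2,0.11,-0.03],[0.4,0.22,-0.03],[0.6,0.33,-0.03],[0.75,0.42,-0.03],[0.75,0.42,-0.03]], turn=[[0,0,0],[0,0,0],[0,0,0],[0,0,0],[0,0,0]], jaw=[0.6,0.6,0.6,0.6,0.6])

```text
time_s: 8.8
eef_pos: [0.5565, 0.0499, 0.1473]
eef_rot: [0.0, 0.654, 0.756, 0.0]
wrist_force: [-1.0, -0.7, 0.1]
opening: 0.605
grasp_force: 0.0
```

Request:
arm_command(dp=[[0.2,0.11,0],[0.4,0.22,0],[0.6,0.36,0],[0.626,0.378,0],[0.626,0.378,0]], turn=[[0,0,0.27],[0,0,0.27],[0,0,0.27],[0,0,0.27],[0,0,0.27]], jaw=[0.6,0.6,0.6,0.6,0.6])

```text
time_s: 9.43
eef_pos: [0.6273, 0.2147, 0.1466]
eef_rot: [-0.0, 0.707, 0.707, -0.001]
wrist_force: [-1.6, 0.3, 0.2]
opening: 0.6
grasp_force: 0.0
```

```bash
python3 - <<'E'
from h import *
st();plan([.6285,.2148,.025],0)
E
```

```text
t 9.43 p [0.6273 0.2147 0.1466] yaw_y [ 1.    -0.001 -0.001] q [ 0.15  0.45  1.44 -0.    1.25  0.15] F [-1.6  0.3  0.2] op 0.6 g 0.0
  turn option [-0.002  0.001 -0.001]
  turn option [2.000e-03 3.000e-03 5.999e+00]
dp [0.001 0.005 0.486]
```

Request:
arm_command(dp=[[0,0.005,0.15],[0,0.005,0.3],[0,0.005,0.45],[0,0.005,0.526],[0,0.005,0.526]], turn=[[0,0,0],[0,0,0],[0,0,0],[0,0,0],[0,0,0]], jaw=[0.6,0.6,0.6,0.5,0.4])

```text
time_s: 10.05
eef_pos: [0.6277, 0.2139, 0.0144]
eef_rot: [-0.001, 0.708, 0.706, -0.001]
wrist_force: [-0.8, 0.2, 0.1]
opening: 0.399
grasp_force: 0.0
```

Request:
arm_command(dp=[[0,0,0],[0,0,0],[0,0,0],[0,0,0],[0,0,0]], turn=[[0,0,0],[0,0,0],[0,0,0],[0,0,0],[0,0,0]], jaw=[0.35,0.3,0.25,0.2,0.15])

```text
time_s: 10.68
eef_pos: [0.6301, 0.2156, 0.0175]
eef_rot: [0.001, 0.707, 0.707, 0.001]
wrist_force: [-0.9, -0.7, 6.9]
opening: 0.256
grasp_force: 58.3
```

```bash
python3 - <<'E'
from h import *
st()
E
```

```text
t 10.68 p [0.6301 0.2156 0.0175] yaw_y [ 1.    -0.001  0.003] q [ 0.15  0.62  1.48 -0.    1.04  0.15] F [-0.9 -0.7  6.9] op 0.256 g 58.3
```

Request:
arm_command(dp=[[0,0,-0.05],[0,0,-0.2],[0,0,-0.3],[0,0,-0.3]], turn=[[0,0,0],[0,0,0],[0,0,0],[0,0,0]], jaw=[0.1,0.1,0.1,0.1])

```text
time_s: 11.18
eef_pos: [0.6309, 0.2159, 0.094]
eef_rot: [0.002, 0.707, 0.707, 0.002]
wrist_force: [-0.6, -0.1, 0.3]
opening: 0.251
grasp_force: 58.7
```

Request:
arm_command(dp=[[-0.05,-0.15,0],[-0.1,-0.3,0],[-0.17,-0.45,0],[-0.232,-0.6,0],[-0.232,-0.65,0]], turn=[[0,0,0],[0,0,0],[0,0,0],[0,0,0],[0,0,0]], jaw=[0.1,0.1,0.1,0.1,0.1])

```text
time_s: 11.8
eef_pos: [0.4632, 0.157, 0.0892]
eef_rot: [-0.001, 0.708, 0.707, -0.001]
wrist_force: [-0.4, 0.1, -0.0]
opening: 0.256
grasp_force: 58.8
```

```bash
python3 - <<'E'
from h import *
st();plan([.4634,.156,.018],0)
s=camera("scene");t=camera("top")
a=cv2.resize(s[170:240,235:335],(400,280),interpolation=3);b=cv2.resize(t[180:255,220:320],(400,300),interpolation=3)
cv2.imwrite("pics/g2.png",np.vstack([a,b]))
E
```

```text
t 11.8 p [0.4632 0.157  0.0892] yaw_y [ 1.    -0.002 -0.003] q [ 0.08  0.18  1.93 -0.    1.04  0.09] F [-0.4  0.1 -0. ] op 0.256 g 58.8
  turn option [-0.007  0.001 -0.003]
  turn option [1.000e-03 1.000e-02 5.997e+00]
dp [-0.004  0.002  0.285]
```

View pics/g2.png

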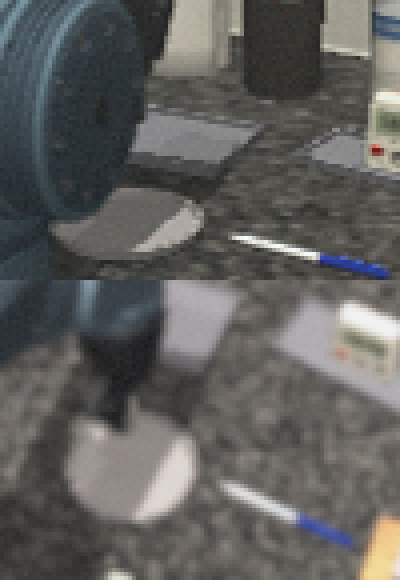

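Request:
arm_command(dp=[[-0.004,0.002,0.1],[-0.004,0.002,0.2],[-0.004,0.002,0.26],[-0.004,0.002,0.282],[-0.004,0.002,0.282]], turn=[[0,0,0],[0,0,0],[0,0,0],[0,0,0],[0,0,0]], jaw=[0.1,0.1,0.1,0.1,0.1])

```text
time_s: 12.52
eef_pos: [0.4672, 0.1567, 0.02]
eef_rot: [-0.0, 0.707, 0.707, 0.0]
wrist_force: [-0.2, -1.0, -0.2]
opening: 0.252
grasp_force: 58.8
```

```bash
python3 - <<'E'
from h import *
st()
E
```

```text
t 12.53 p [0.4672 0.1567 0.02  ] yaw_y [ 1.    -0.001 -0.   ] q [0.08 0.31 1.94 0.   0.89 0.08] F [-0.2 -1.  -0.2] op 0.252 g 58.8
```

Request:
arm_command(dp=[[0,-0.014,0],[0,-0.014,0.006],[0,-0.014,0.006]], turn=[[0,0,0],[0,0,0],[0,0,0]], jaw=[0.1,0.1,0.1])

```text
time_s: 12.9
eef_pos: [0.4634, 0.1566, 0.0189]
eef_rot: [0.0, 0.707, 0.707, 0.0]
wrist_force: [0.7, 0.2, -0.4]
opening: 0.251
grasp_force: 58.8
```

```bash
python3 - <<'E'
from h import *
st()
E
```

```text
t 12.9 p [0.4634 0.1566 0.0189] yaw_y [ 1.    -0.001  0.001] q [0.08 0.31 1.95 0.   0.88 0.08] F [ 0.7  0.2 -0.4] op 0.251 g 58.8
```

Request:
arm_command(dp=[[0,0,0.005],[0,0,0.005],[0,0,0.005],[0,0,0.005],[0,0,0.005]], turn=[[0,0,0],[0,0,0],[0,0,0],[0,0,0],[0,0,0]], jaw=[0.1,0.2,0.28,0.36,0.45])

```text
time_s: 13.52
eef_pos: [0.4632, 0.1566, 0.0172]
eef_rot: [-0.0, 0.707, 0.707, -0.0]
wrist_force: [-0.1, 0.3, 0.6]
opening: 0.449
grasp_force: 0.0
```

Request:
arm_command(dp=[[0,0,0],[0,0,-0.08],[0,0,-0.25],[0,0,-0.45],[0,0,-0.5]], turn=[[0,0,0],[0,0,0],[0,0,0],[0,0,0],[0,0,0]], jaw=[0.55,0.6,0.6,0.6,0.6])

```text
time_s: 14.15
eef_pos: [0.4655, 0.1568, 0.1458]
eef_rot: [0.002, 0.707, 0.707, 0.002]
wrist_force: [0.3, -0.2, -0.0]
opening: 0.602
grasp_force: 0.0
```

```bash
python3 - <<'E'
from h import *
st();plan([.478,-.1525,.15],8)
E
```

```text
t 14.15 p [0.4655 0.1568 0.1458] yaw_y [ 1.    -0.001  0.006] q [ 0.08  0.09  1.9  -0.    1.15  0.08] F [ 0.3 -0.2 -0. ] op 0.602 g 0.0
  turn option [ 0.012 -0.    -0.268]
  turn option [-0.    -0.018  5.732]
dp [-1.237  0.051 -0.017]
```

Request:
arm_command(dp=[[-0.2,0,0],[-0.4,0,0],[-0.6,0,0],[-0.8,0,0],[-0.8,0,0]], turn=[[0,0,0],[0,0,0],[0,0,0],[0,0,0],[0,0,0]], jaw=[0.9,0.9,0.9,0.9,0.9])

```text
time_s: 14.78
eef_pos: [0.4627, -0.0462, 0.1416]
eef_rot: [-0.0, 0.709, 0.705, -0.0]
wrist_force: [-0.9, -0.2, 0.6]
opening: 0.896
grasp_force: 0.0
```

Request:
arm_command(dp=[[-0.2,0.02,0.1],[-0.4,0.05,0.2],[-0.441,0.055,0.2],[-0.441,0.055,0.2],[-0.441,0.055,0.2]], turn=[[0,0,-0.1],[0,0,-0.27],[0,0,-0.27],[0,0,-0.27],[0,0,-0.27]], jaw=[0.9,0.9,0.9,0.9,0.9])

```text
time_s: 15.4
eef_pos: [0.4768, -0.1522, 0.0926]
eef_rot: [-0.0, 0.655, 0.755, 0.0]
wrist_force: [0.1, 0.8, 0.1]
opening: 0.898
grasp_force: 0.0
```

```bash
python3 - <<'E'
from h import *
st();plan([.4788,-.1535,.0135],8)
t=camera("top");s=camera("scene")
a=cv2.resize(s[180:250,235:375],(560,280),interpolation=3);b=cv2.resize(t[180:260,220:360],(560,320),interpolation=3)
cv2.imwrite("pics/g3.png",np.vstack([a,b]))
cv2.imwrite("pics/top2.png",t);cv2.imwrite("pics/scene2.png",s)
E
```

```text
t 15.4 p [ 0.4768 -0.1522  0.0926] yaw_y [0.99  0.141 0.   ] q [-0.55  0.19  1.9   0.    1.05 -0.69] F [0.1 0.8 0.1] op 0.898 g 0.0
  turn option [ 0.    -0.001  0.003]
  turn option [ 1.000e-03  1.000e-03 -5.997e+00]
dp [-0.006  0.007  0.316]
```

View pics/g3.png

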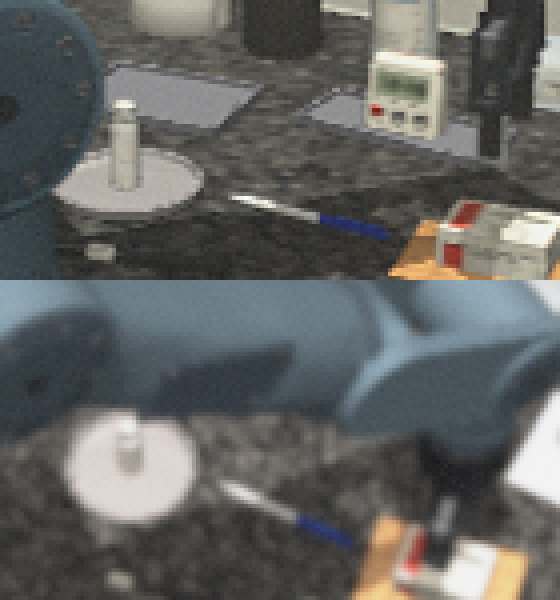

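Request:
arm_command(dp=[[-0.006,0.007,0.16],[-0.006,0.007,0.3],[-0.006,0.007,0.316],[-0.006,0.007,0.316]], turn=[[0,0,0],[0,0,0],[0,0,0],[0,0,0]], jaw=[0.9,0.9,0.9,0.9])

```text
time_s: 16.0
eef_pos: [0.4791, -0.1547, 0.0141]
eef_rot: [0.0, 0.656, 0.755, 0.0]
wrist_force: [0.2, 0.5, 0.8]
opening: 0.899
grasp_force: 0.0
```

Request:
arm_command(dp=[[0,0,0],[0,0,0],[0,0,0],[0,0,0],[0,0,0]], turn=[[0,0,0],[0,0,0],[0,0,0],[0,0,0],[0,0,0]], jaw=[0.5,0.5,0.5,0.5,0.5])

```text
time_s: 16.62
eef_pos: [0.4801, -0.1556, 0.0154]
eef_rot: [0.002, 0.656, 0.755, 0.0]
wrist_force: [-0.9, 1.3, 7.2]
opening: 0.64
grasp_force: 63.2
```

Request:
arm_command(dp=[[0,0,-0.05],[0,0,-0.25],[0,0,-0.45],[0,0,-0.5],[0,0,-0.5]], turn=[[0,0,0],[0,0,0],[0,0,0],[0,0,0],[0,0,0]], jaw=[0.5,0.5,0.5,0.5,0.5])

```text
time_s: 17.25
eef_pos: [0.4791, -0.1552, 0.1395]
eef_rot: [0.001, 0.656, 0.755, 0.0]
wrist_force: [-0.5, 0.5, -1.6]
opening: 0.64
grasp_force: 63.6
```

```bash
python3 - <<'E'
from h import *
st();plan([.633,.218,.10],3.5)
E
```

```text
t 17.25 p [ 0.4791 -0.1552  0.1395] yaw_y [0.99  0.14  0.002] q [-0.55  0.13  1.87 -0.    1.14 -0.69] F [-0.5  0.5 -1.6] op 0.64 g 63.6
  turn option [0.004 0.003 0.151]
  turn option [-5.000e-03  6.000e-03 -5.849e+00]
dp [1.392 0.818 0.157]
```

Request:
arm_command(dp=[[0.2,0.11,0],[0.4,0.22,0],[0.6,0.35,0],[0.75,0.44,0],[0.75,0.44,0]], turn=[[0,0,0],[0,0,0],[0,0,0],[0,0,0],[0,0,0]], jaw=[0.5,0.5,0.5,0.5,0.5])

```text
time_s: 17.88
eef_pos: [0.5603, 0.049, 0.1358]
eef_rot: [-0.002, 0.654, 0.756, -0.001]
wrist_force: [-0.3, -1.3, -0.3]
opening: 0.639
grasp_force: 63.5
```

Request:
arm_command(dp=[[0.2,0.12,0],[0.4,0.24,0],[0.6,0.36,0.1],[0.634,0.379,0.24],[0.634,0.379,0.24]], turn=[[0,0,0.15],[0,0,0.15],[0,0,0.15],[0,0,0.15],[0,0,0.15]], jaw=[0.5,0.5,0.5,0.5,0.5])

```text
time_s: 18.5
eef_pos: [0.6289, 0.2155, 0.0725]
eef_rot: [-0.003, 0.685, 0.729, -0.004]
wrist_force: [-0.1, -0.2, -1.6]
opening: 0.64
grasp_force: 63.5
```

```bash
python3 - <<'E'
from h import *
st();plan([.633,.216,.0165],3.5)
E
```

```text
t 18.5 p [0.6289 0.2155 0.0725] yaw_y [ 0.998  0.063 -0.011] q [ 0.15  0.55  1.46 -0.    1.14  0.09] F [-0.1 -0.2 -1.6] op 0.64 g 63.5
  turn option [-0.02   0.003  0.003]
  turn option [-4.000e-03 -3.200e-02 -5.997e+00]
dp [0.001 0.019 0.224]
```

Request:
arm_command(dp=[[0,0.01,0.05],[0,0.01,0.12],[0,0.01,0.17],[0,0.01,0.17],[0,0.01,0.17]], turn=[[0,0,0],[0,0,0],[0,0,0],[0,0,0],[0,0,0]], jaw=[0.5,0.5,0.5,0.5,0.5])

```text
time_s: 19.12
eef_pos: [0.6358, 0.2164, 0.0362]
eef_rot: [0.0, 0.685, 0.729, 0.0]
wrist_force: [0.1, 0.4, -1.1]
opening: 0.642
grasp_force: 63.6
```

```bash
python3 - <<'E'
from h import *
st();plan([.633,.216,.0165],3.5)
E
```

```text
t 19.12 p [0.6358 0.2164 0.0362] yaw_y [0.998 0.062 0.001] q [ 0.15  0.6   1.46 -0.    1.08  0.09] F [ 0.1  0.4 -1.1] op 0.642 g 63.6
  turn option [ 0.001 -0.     0.001]
  turn option [ 0.000e+00  2.000e-03 -5.999e+00]
dp [-0.001 -0.011  0.079]
```

Request:
arm_command(dp=[[-0.001,-0.011,0.04],[-0.001,-0.011,0.07],[-0.001,-0.011,0.078],[-0.001,-0.011,0.078],[-0.001,-0.011,0.078]], turn=[[0,0,0],[0,0,0],[0,0,0],[0,0,0],[0,0,0]], jaw=[0.5,0.5,0.5,0.5,0.5])

```text
time_s: 19.75
eef_pos: [0.633, 0.2161, 0.0164]
eef_rot: [0.0, 0.685, 0.729, 0.0]
wrist_force: [0.3, 0.7, -1.3]
opening: 0.64
grasp_force: 63.6
```

Request:
arm_command(dp=[[0,0,0],[0,0,0],[0,0,-0.1],[0,0,-0.35],[0,0,-0.5]], turn=[[0,0,0],[0,0,0],[0,0,0],[0,0,0],[0,0,0]], jaw=[0.75,0.9,0.9,0.9,0.9])

```text
time_s: 20.38
eef_pos: [0.6341, 0.2163, 0.1448]
eef_rot: [0.001, 0.685, 0.729, 0.002]
wrist_force: [1.0, 0.9, -0.4]
opening: 0.896
grasp_force: 0.0
```

```bash
python3 - <<'E'
from h import *
st()
t=cv2.imread("pics/top1.png");s=cv2.imread("pics/scene1.png")
t=t[195:250,335:395];s=s[205:245,370:430]
cv2.imwrite("pics/c5.png",np.hstack([cv2.resize(t,(400,367),interpolation=3),np.vstack([cv2.resize(s,(400,267),interpolation=3),np.zeros((100,400,3),np.uint8)])]))
E
```

```text
t 20.38 p [0.6341 0.2163 0.1448] yaw_y [0.998 0.062 0.004] q [0.15 0.46 1.42 0.   1.25 0.09] F [ 1.   0.9 -0.4] op 0.896 g 0.0
```

View pics/c5.png

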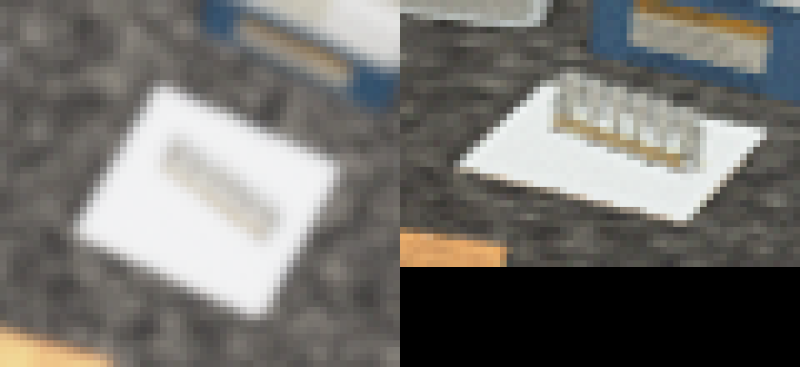

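```bash
cat > run4.py <<'E'
from seg import *
f=6.667
T=lambda x,y:(335+(x-2.8)/f,195+(y-2.8)/f);Sc=lambda x,y:(370+(x-402.8)/f,205+(y-2.8)/f)
for n,g,A,B,z in(("top",T,(162,172),(265,240),.005),("top",T,(177,136),(283,210),.034),("scene",Sc,(555,133),(697,170),.005),("scene",Sc,(562,72),(702,108),.034)):
    a,b=atz(n,*g(*A),z),atz(n,*g(*B),z);d=a-b
    print(n,z,np.round(a,4),np.round(b,4),"len",round(np.linalg.norm(d),4),"mid",np.round((a+b)/2,4),"yaw",round(np.rad2deg(np.arctan2(-d[0],d[1])),1))
t=cv2.imread("pics/top1.png")
def darkstrip(a): return np.clip((235-a.mean(2))/40,0,1)
# overlay: hull silhouette of box vs dark pixels
E
python3 run4.py; python3 - <<'E'
import sys;sys.path.insert(0,'.')
from seg import *
# silhouette fit: convex hull of the projected box against the non-white pixels, tile interior only
for cam,f,lo in(("top","pics/top1.png",205),("scene","pics/scene1.png",190)):
    im=cv2.imread(""+f)
    tile=np.array([proj(cam,p) for p in rect((.6565,-.226,-.075),.100,.100,.005)])
    M=np.zeros(im.shape[:2],np.float32);cv2.fillConvexPoly(M,np.round(tile).astype(int),1)
    D=np.clip((lo+20-im.mean(2))/40,0,1)*1.
    def cost(v):
        h=np.zeros((420*4,560*4),np.float32)
        P=np.array([proj(cam,p) for p in box3(*v,.015,.078,.005,.034)])
        cv2.fillConvexPoly(h,cv2.convexHull(np.round(((P+.5)*4-.5)*16).astype(np.int32)),1,shift=4)
        h=cv2.resize(cv2.GaussianBlur(h,(0,0),2.5),(560,420),interpolation=cv2.INTER_AREA)
        return float((M*(h-D)**2).sum())
    best=min((minimize(cost,[.655,-.23,y],method="Nelder-Mead",options=dict(initial_simplex=[[.655,-.23,y],[.665,-.23,y],[.655,-.22,y],[.655,-.23,y+.1]],xatol=1e-4)) for y in(-.3,-.1,.1,.3)),key=lambda r:r.fun)
    print(cam,np.round(best.x[:2],4),np.rad2deg(best.x[2]).round(1),best.fun)
E
```

```text
top 0.005 [ 0.6634 -0.1951  0.005 ] [ 0.6459 -0.2634  0.005 ] len 0.0706 mid [ 0.6546 -0.2292  0.005 ] yaw -14.3
top 0.034 [ 0.6707 -0.1974  0.034 ] [ 0.6501 -0.2678  0.034 ] len 0.0734 mid [ 0.6604 -0.2326  0.034 ] yaw -16.3
scene 0.005 [ 0.6586 -0.1967  0.005 ] [ 0.6497 -0.2681  0.005 ] len 0.0719 mid [ 0.6541 -0.2324  0.005 ] yaw -7.1
scene 0.034 [ 0.6654 -0.1958  0.034 ] [ 0.6556 -0.2661  0.034 ] len 0.071 mid [ 0.6605 -0.231   0.034 ] yaw -8.0
top [ 0.6588 -0.2305] -21.9 62.08048314587089
scene [ 0.6614 -0.229 ] -23.3 29.954080845006125
```

```bash
python3 - <<'E'
from h import *
st();plan([.660,-.2305,.15],-13)
print(atz("top",366,199,0),atz("top",393,210,0))
s=camera("scene");t=camera("top");cv2.imwrite("pics/top3.png",t);cv2.imwrite("pics/scene3.png",s)
E
```

```text
t 20.38 p [0.6341 0.2163 0.1448] yaw_y [0.998 0.062 0.004] q [0.15 0.46 1.42 0.   1.25 0.09] F [ 1.   0.9 -0.4] op 0.896 g 0.0
  turn option [ 0.007 -0.002  0.551]
  turn option [ 3.000e-03  1.000e-02 -5.449e+00]
dp [-1.79  -0.007 -0.022]
[ 0.77139369 -0.18418353  0.        ] [ 0.76771818 -0.29601462  0.        ]
```

Request:
arm_command(dp=[[-0.22,0,0],[-0.44,0,0],[-0.66,0,0],[-0.88,0,0],[-0.9,0,0]], turn=[[0,0,0],[0,0,0],[0,0,0],[0,0,0],[0,0,0]], jaw=[0.6,0.6,0.6,0.6,0.6])

```text
time_s: 21.1
eef_pos: [0.6465, -0.0125, 0.1407]
eef_rot: [0.0, 0.687, 0.727, -0.0]
wrist_force: [-0.3, 0.2, -0.3]
opening: 0.602
grasp_force: 0.0
```

Request:
arm_command(dp=[[-0.22,0,0],[-0.44,0,0],[-0.66,0,0],[-0.88,0,0.1],[-0.889,0,0.2]], turn=[[0,0,0.3],[0,0,0.55],[0,0,0.55],[0,0,0.55],[0,0,0.55]], jaw=[0.6,0.6,0.6,0.6,0.6])

```text
time_s: 21.72
eef_pos: [0.6604, -0.2341, 0.0906]
eef_rot: [0.001, 0.784, 0.621, 0.0]
wrist_force: [-0.1, 1.6, -0.9]
opening: 0.601
grasp_force: 0.0
```

Request:
arm_command(dp=[[0,0,0],[0,0,0]], turn=[[0,0,0],[0,0,0]], jaw=[0.6,0.6])

```text
time_s: 21.98
eef_pos: [0.6609, -0.2291, 0.0918]
eef_rot: [0.0, 0.782, 0.623, 0.0]
wrist_force: [0.1, -0.3, 0.5]
opening: 0.598
grasp_force: 0.0
```

```bash
python3 - <<'E'
from h import *
st();plan([.660,-.2305,.013],-13)
s=camera("scene");t=camera("top");cv2.imwrite("pics/top4.png",t);cv2.imwrite("pics/scene4.png",s)
f=lambda i:cv2.resize(i,(400,300),interpolation=3)
cv2.imwrite("pics/g4.png",np.vstack([np.hstack([f(t[165:225,230:310]),f(s[175:235,230:310])]),np.hstack([f(t[190:250,330:410]),f(s[190:250,360:440])])]))
E
```

```text
t 21.98 p [ 0.6609 -0.2291  0.0918] yaw_y [ 0.975 -0.223  0.   ] q [-0.5   0.58  1.36  0.    1.2  -0.28] F [ 0.1 -0.3  0.5] op 0.598 g 0.0
  turn option [ 0.001 -0.     0.004]
  turn option [ 1.000e-03  1.000e-03 -5.996e+00]
dp [-0.006 -0.002  0.315]
```

View pics/g4.png

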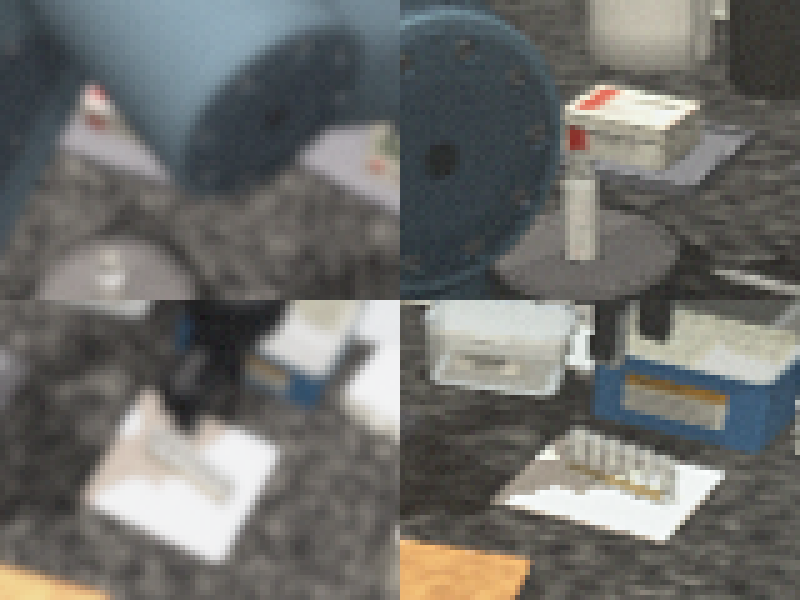

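Request:
arm_command(dp=[[-0.006,-0.002,0.12],[-0.006,-0.002,0.25],[-0.006,-0.002,0.322],[-0.006,-0.002,0.322],[-0.006,-0.002,0.322]], turn=[[0,0,0],[0,0,0],[0,0,0],[0,0,0],[0,0,0]], jaw=[0.6,0.6,0.6,0.6,0.6])

```text
time_s: 22.7
eef_pos: [0.6607, -0.232, 0.0125]
eef_rot: [0.001, 0.782, 0.623, 0.0]
wrist_force: [0.9, -0.7, -0.2]
opening: 0.6
grasp_force: 0.0
```

Request:
arm_command(dp=[[0,0,0],[0,0,0],[0,0,0],[0,0,0],[0,0,0]], turn=[[0,0,0],[0,0,0],[0,0,0],[0,0,0],[0,0,0]], jaw=[0.45,0.3,0.2,0.05,0.05])

```text
time_s: 23.32
eef_pos: [0.6599, -0.232, 0.0114]
eef_rot: [0.0, 0.782, 0.623, 0.0]
wrist_force: [0.4, 0.5, 3.3]
opening: 0.147
grasp_force: 59.5
```

Request:
arm_command(dp=[[0,0,0],[0,0,-0.1],[0,0,-0.25],[0,0,-0.35],[0,0,-0.35]], turn=[[0,0,0],[0,0,0],[0,0,0],[0,0,0],[0,0,0]], jaw=[0.05,0.05,0.05,0.05,0.05])

```text
time_s: 23.95
eef_pos: [0.6609, -0.2324, 0.1005]
eef_rot: [0.002, 0.782, 0.623, 0.001]
wrist_force: [-0.4, 0.2, 0.4]
opening: 0.155
grasp_force: 59.1
```

```bash
python3 - <<'E'
from h import *
st();plan([.478,-.1525,.06],8)
E
```

```text
t 23.95 p [ 0.6609 -0.2324  0.1005] yaw_y [ 0.975 -0.224  0.004] q [-0.51  0.57  1.36  0.    1.21 -0.28] F [-0.4  0.2  0.4] op 0.155 g 59.1
  turn option [ 0.007  0.004 -0.699]
  turn option [ 5.000e-03 -1.000e-02  5.301e+00]
dp [ 0.148 -0.785  0.159]
```

Request:
arm_command(dp=[[0.03,-0.2,0],[0.06,-0.4,0],[0.1,-0.6,0.08],[0.148,-0.785,0.16],[0.148,-0.785,0.16]], turn=[[0,0,-0.2],[0,0,-0.4],[0,0,-0.6],[0,0,-0.7],[0,0,-0.7]], jaw=[0.05,0.05,0.05,0.05,0.05])

```text
time_s: 24.58
eef_pos: [0.4698, -0.1473, 0.0536]
eef_rot: [-0.006, 0.656, 0.755, -0.001]
wrist_force: [0.7, -0.7, -0.5]
opening: 0.152
grasp_force: 59.0
```

Request:
arm_command(dp=[[0,0,0.08],[0,0,0.14],[0,0,0.16],[0,0,0.16]], turn=[[0,0,0],[0,0,0],[0,0,0],[0,0,0]], jaw=[0.05,0.05,0.05,0.05])

```text
time_s: 25.08
eef_pos: [0.4765, -0.1516, 0.0177]
eef_rot: [-0.001, 0.656, 0.755, -0.0]
wrist_force: [-0.3, -0.5, 1.0]
opening: 0.151
grasp_force: 59.0
```

```bash
python3 - <<'E'
from h import *
st();plan([.478,-.1525,.013],8)
E
```

```text
t 25.07 p [ 0.4765 -0.1516  0.0177] yaw_y [ 0.99   0.14  -0.001] q [-0.55  0.33  1.93 -0.    0.89 -0.69] F [-0.3 -0.5  1. ] op 0.151 g 59.0
  turn option [-0.002 -0.001  0.001]
  turn option [ 2.000e-03 -3.000e-03 -5.999e+00]
dp [-0.004  0.006  0.019]
```

Request:
arm_command(dp=[[0,0,0.012],[0,0,0.019],[0,0,0.019],[0,0,0.019]], turn=[[0,0,0],[0,0,0],[0,0,0],[0,0,0]], jaw=[0.05,0.05,0.05,0.05])

```text
time_s: 25.58
eef_pos: [0.4767, -0.1517, 0.0137]
eef_rot: [0.0, 0.656, 0.755, 0.0]
wrist_force: [-0.5, -0.6, -0.4]
opening: 0.16
grasp_force: 59.0
```

Request:
arm_command(dp=[[0,0,0],[0,0,0],[0,0,-0.08],[0,0,-0.3],[0,0,-0.5]], turn=[[0,0,0],[0,0,0],[0,0,0],[0,0,0],[0,0,0]], jaw=[0.3,0.5,0.6,0.7,0.7])

```text
time_s: 26.2
eef_pos: [0.4763, -0.1515, 0.1399]
eef_rot: [-0.0, 0.656, 0.755, -0.0]
wrist_force: [1.3, -0.3, -0.9]
opening: 0.702
grasp_force: 0.0
```

```bash
python3 - <<'E'
from h import *
st();plan([.675,.004,.14],-4)
E
```

```text
t 26.2 p [ 0.4763 -0.1515  0.1399] yaw_y [ 0.99  0.14 -0.  ] q [-0.55  0.12  1.88 -0.    1.15 -0.69] F [ 1.3 -0.3 -0.9] op 0.702 g 0.0
  turn option [-0.001 -0.001  0.401]
  turn option [ 1.000e-03 -1.000e-03 -5.599e+00]
dp [ 0.505  0.874 -0.001]
```

Request:
arm_command(dp=[[0.12,0.2,0],[0.24,0.4,0],[0.36,0.6,0],[0.47,0.8,0],[0.505,0.874,0]], turn=[[0,0,0.2],[0,0,0.4],[0,0,0.4],[0,0,0.4],[0,0,0.4]], jaw=[0.7,0.7,0.7,0.7,0.7])

```text
time_s: 26.82
eef_pos: [0.6771, 0.0065, 0.1383]
eef_rot: [0.0, 0.73, 0.683, 0.0]
wrist_force: [-1.0, -0.1, 0.2]
opening: 0.703
grasp_force: 0.0
```

Request:
arm_command(dp=[[0,0,0.05],[0,0,0.1],[0,0,0.1]], turn=[[0,0,0],[0,0,0],[0,0,0]], jaw=[0.7,0.7,0.7])

```text
time_s: 27.2
eef_pos: [0.6729, 0.0032, 0.1111]
eef_rot: [-0.002, 0.732, 0.682, -0.001]
wrist_force: [-0.4, 0.3, 0.2]
opening: 0.7
grasp_force: 0.0
```

```bash
python3 - <<'E'
from h import *
st();plan([.675,.004,.028],-4)
s=camera("scene");t=camera("top");cv2.imwrite("pics/top5.png",t);cv2.imwrite("pics/scene5.png",s)
f=lambda i:cv2.resize(i,(400,300),interpolation=3)
cv2.imwrite("pics/g5.png",np.vstack([np.hstack([f(t[165:225,270:350]),f(s[165:225,300:380])]),np.hstack([f(t[220:280,290:370]),f(s[215:275,320:400])])]))
E
```

```text
t 27.2 p [0.6729 0.0032 0.1111] yaw_y [ 0.998 -0.07  -0.005] q [-0.17  0.51  1.43 -0.    1.21 -0.1 ] F [-0.4  0.3  0.2] op 0.7 g 0.0
  turn option [-0.009 -0.001 -0.001]
  turn option [-1.000e-03  1.400e-02  5.999e+00]
dp [0.004 0.009 0.332]
```

View pics/g5.png

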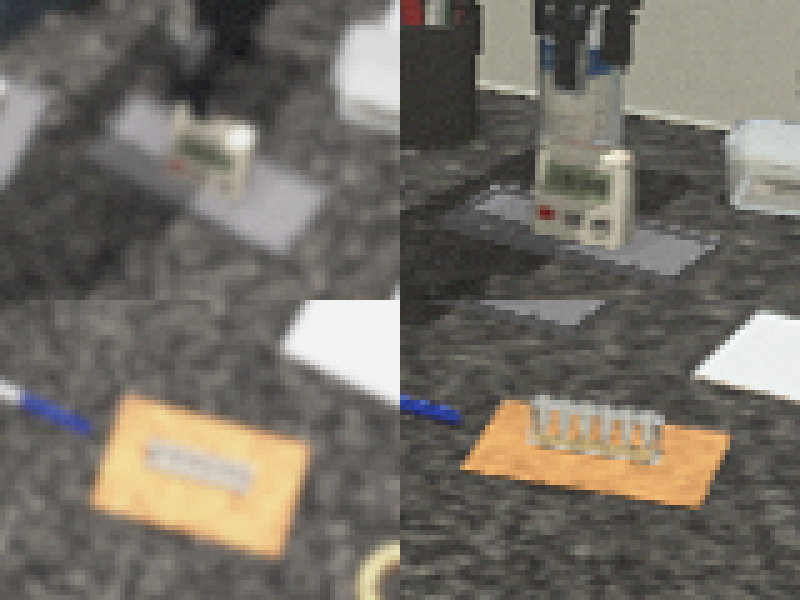

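Request:
arm_command(dp=[[0.003,0.006,0.12],[0.003,0.006,0.25],[0.003,0.006,0.345],[0.003,0.006,0.345],[0.003,0.006,0.345]], turn=[[0,0,0],[0,0,0],[0,0,0],[0,0,0],[0,0,0]], jaw=[0.7,0.7,0.7,0.7,0.7])

```text
time_s: 27.92
eef_pos: [0.6778, 0.0043, 0.0286]
eef_rot: [0.001, 0.731, 0.682, 0.001]
wrist_force: [0.4, -0.4, 0.8]
opening: 0.698
grasp_force: 0.0
```

Request:
arm_command(dp=[[0,0,0],[0,0,0],[0,0,0],[0,0,0],[0,0,0]], turn=[[0,0,0],[0,0,0],[0,0,0],[0,0,0],[0,0,0]], jaw=[0.6,0.5,0.4,0.3,0.25])

```text
time_s: 28.55
eef_pos: [0.6772, 0.0046, 0.0282]
eef_rot: [0.0, 0.731, 0.682, 0.0]
wrist_force: [-2.1, 0.4, 4.9]
opening: 0.302
grasp_force: 56.9
```

Request:
arm_command(dp=[[0,0,0],[0,0,-0.1],[0,0,-0.25],[0,0,-0.35],[0,0,-0.35]], turn=[[0,0,0],[0,0,0],[0,0,0],[0,0,0],[0,0,0]], jaw=[0.25,0.25,0.25,0.25,0.25])

```text
time_s: 29.18
eef_pos: [0.6786, 0.0044, 0.1174]
eef_rot: [0.002, 0.731, 0.682, 0.002]
wrist_force: [0.7, -0.2, -0.4]
opening: 0.304
grasp_force: 57.1
```

```bash
python3 - <<'E'
from seg import *
st()
t=cv2.imread("pics/top5.png");s=cv2.imread("pics/scene5.png")
segfit("tile","top",t,lambda v:rect(v,.112,.112,.005),(.6565,-.226,-.08),lum(108,210))
segfit("tile","scene",s,lambda v:rect(v,.112,.112,.005),(.6565,-.226,-.08),lum(100,195))
plan([.6565,-.226,.10],-4)
t=camera("top");s=camera("scene");cv2.imwrite("pics/top6.png",t);cv2.imwrite("pics/scene6.png",s)
E
```

```text
t 29.18 p [0.6786 0.0044 0.1174] yaw_y [ 0.998 -0.069  0.005] q [-0.17  0.51  1.42  0.    1.21 -0.1 ] F [ 0.7 -0.2 -0.4] op 0.304 g 57.1
tile top xy [ 0.6571 -0.2249] yaw -3.77 cost 54.0
tile scene xy [ 0.6541 -0.2263] yaw -3.64 cost 62.8
  turn option [0.01  0.001 0.002]
  turn option [-1.000e-03  1.500e-02 -5.998e+00]
dp [-0.925 -0.025  0.07 ]
```

Request:
arm_command(dp=[[-0.2,0,0],[-0.4,0,0],[-0.6,0,0],[-0.8,-0.02,0],[-0.922,-0.025,0.07]], turn=[[0,0,0],[0,0,0],[0,0,0],[0,0,0],[0,0,0]], jaw=[0.25,0.25,0.25,0.25,0.25])

```text
time_s: 29.9
eef_pos: [0.654, -0.2276, 0.0963]
eef_rot: [0.0, 0.732, 0.682, -0.0]
wrist_force: [0.9, 0.3, -1.0]
opening: 0.302
grasp_force: 57.1
```

Request:
arm_command(dp=[[0,0,0.1],[0,0,0.2],[0,0,0.23],[0,0,0.23]], turn=[[0,0,0],[0,0,0],[0,0,0],[0,0,0]], jaw=[0.25,0.25,0.25,0.25])

```text
time_s: 30.4
eef_pos: [0.6538, -0.2243, 0.0382]
eef_rot: [-0.001, 0.731, 0.682, -0.0]
wrist_force: [0.3, 0.4, -1.2]
opening: 0.298
grasp_force: 57.1
```

```bash
python3 - <<'E'
from h import *
st();plan([.6565,-.2255,.029],-3.8)
s=camera("scene");t=camera("top");cv2.imwrite("pics/top7.png",t);cv2.imwrite("pics/scene7.png",s)
f=lambda i:cv2.resize(i,(400,300),interpolation=3)
cv2.imwrite("pics/g6.png",np.vstack([np.hstack([f(t[165:225,270:350]),f(s[165:225,300:380])]),np.hstack([f(t[190:250,330:410]),f(s[190:250,360:440])])]))
E
```

```text
t 30.4 p [ 0.6538 -0.2243  0.0382] yaw_y [ 0.998 -0.069 -0.003] q [-0.5   0.64  1.4   0.    1.11 -0.43] F [ 0.3  0.4 -1.2] op 0.298 g 57.1
  turn option [-0.005 -0.002 -0.005]
  turn option [-4.000e-03  8.000e-03  5.995e+00]
dp [-0.004  0.011  0.037]
```

View pics/g6.png

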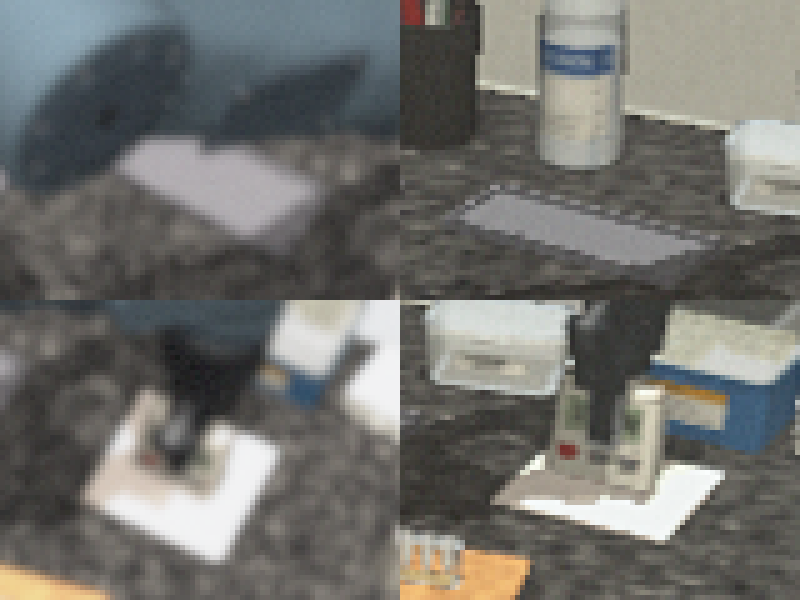

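Request:
arm_command(dp=[[-0.004,0.008,0.02],[-0.004,0.008,0.037],[-0.004,0.008,0.037],[-0.004,0.008,0.037]], turn=[[0,0,0],[0,0,0],[0,0,0],[0,0,0]], jaw=[0.25,0.25,0.25,0.25])

```text
time_s: 31.0
eef_pos: [0.6566, -0.226, 0.0306]
eef_rot: [0.0, 0.731, 0.682, 0.0]
wrist_force: [0.7, -0.1, -0.5]
opening: 0.301
grasp_force: 57.1
```

```bash
python3 - <<'E'
from h import *
st();plan([.6565,-.2255,.0285],-3.8)
E
```

```text
t 31.0 p [ 0.6566 -0.226   0.0306] yaw_y [ 0.998 -0.069  0.   ] q [-0.5   0.65  1.39  0.    1.09 -0.43] F [ 0.7 -0.1 -0.5] op 0.301 g 57.1
  turn option [ 0.    -0.    -0.005]
  turn option [-0.    -0.     5.995]
dp [ 0.002 -0.001  0.008]
```

Lower, release, rise and head for the strip on the cork mat.

Request:
arm_command(dp=[[0.001,0,0.009],[0.001,0,0.009],[0.001,0,0.009],[0.001,0,0.009],[0.001,0,0.009]], turn=[[0,0,0],[0,0,0],[0,0,0],[0,0,0],[0,0,0]], jaw=[0.25,0.25,0.4,0.55,0.65])

```text
time_s: 31.62
eef_pos: [0.6566, -0.2258, 0.0283]
eef_rot: [-0.0, 0.731, 0.682, -0.0]
wrist_force: [0.2, 0.2, 0.2]
opening: 0.65
grasp_force: 0.0
```

Request:
arm_command(dp=[[0,0,0],[0,0,-0.1],[0,0,-0.3],[0,0,-0.48],[0,0,-0.48]], turn=[[0,0,0],[0,0,0],[0,0,0],[0,0,0],[0,0,0]], jaw=[0.7,0.7,0.7,0.6,0.6])

```text
time_s: 32.25
eef_pos: [0.6595, -0.2273, 0.1542]
eef_rot: [0.005, 0.731, 0.682, 0.002]
wrist_force: [-0.1, 0.8, 0.5]
opening: 0.604
grasp_force: 0.0
```

```bash
python3 - <<'E'
from seg import *
st();plan([.4767,-.1517,.08],8)
s=cv2.imread("pics/scene7.png");
for lo in(70,85,100): segfit("narrow%d"%lo,"scene",s,lambda v:rect(v,.066,.170,.005),(.669,.005,-.11),lum(lo,lo+50))
t=cv2.imread("pics/top6.png")
segfit("narrow","top",t,lambda v:rect(v,.072,.176,.011),(.669,.005,-.11),lum(112,165))
E
```

```text
t 32.25 p [ 0.6595 -0.2273  0.1542] yaw_y [ 0.998 -0.069  0.009] q [-0.5   0.51  1.34  0.    1.28 -0.43] F [-0.1  0.8  0.5] op 0.604 g 0.0
  turn option [ 0.016  0.009 -0.398]
  turn option [ 0.014 -0.023  5.602]
dp [ 0.253 -0.753  0.289]
narrow70 scene xy [0.6801 0.0155] yaw -5.02 cost 200.7
narrow85 scene xy [0.679  0.0168] yaw -6.46 cost 106.4
narrow100 scene xy [0.6772 0.0161] yaw -7.11 cost 94.5
narrow top xy [0.6708 0.0037] yaw -7.37 cost 357.8
```

Request:
arm_command(dp=[[0.06,-0.2,0],[0.12,-0.4,0.1],[0.18,-0.6,0.2],[0.245,-0.745,0.289],[0.245,-0.745,0.289]], turn=[[0,0,-0.2],[0,0,-0.4],[0,0,-0.4],[0,0,-0.4],[0,0,-0.4]], jaw=[0.6,0.6,0.6,0.6,0.6])

```text
time_s: 32.88
eef_pos: [0.47, -0.1487, 0.0726]
eef_rot: [-0.004, 0.656, 0.755, -0.001]
wrist_force: [0.4, 0.4, 0.2]
opening: 0.6
grasp_force: 0.0
```

Request:
arm_command(dp=[[0,0,0],[0,0,0]], turn=[[0,0,0],[0,0,0]], jaw=[0.6,0.6])

```text
time_s: 33.12
eef_pos: [0.4766, -0.1529, 0.0769]
eef_rot: [0.001, 0.656, 0.755, 0.0]
wrist_force: [-0.2, 1.0, 0.1]
opening: 0.602
grasp_force: 0.0
```

```bash
python3 - <<'E'
from h import *
st();plan([.4767,-.1517,.0125],8)
s=camera("scene");t=camera("top");cv2.imwrite("pics/top8.png",t);cv2.imwrite("pics/scene8.png",s)
E
```

```text
t 33.12 p [ 0.4766 -0.1529  0.0769] yaw_y [0.99  0.14  0.002] q [-0.55  0.22  1.91  0.    1.01 -0.69] F [-0.2  1.   0.1] op 0.602 g 0.0
  turn option [0.004 0.003 0.001]
  turn option [-5.000e-03  6.000e-03 -5.999e+00]
dp [0.005 0.001 0.257]
```

Request:
arm_command(dp=[[0.005,0,0.12],[0.005,0,0.22],[0.005,0,0.257],[0.005,0,0.257]], turn=[[0,0,0],[0,0,0],[0,0,0],[0,0,0]], jaw=[0.6,0.6,0.6,0.6])

```text
time_s: 33.72
eef_pos: [0.4749, -0.1507, 0.0116]
eef_rot: [-0.0, 0.656, 0.755, -0.0]
wrist_force: [-0.2, -0.2, 0.2]
opening: 0.601
grasp_force: 0.0
```

Request:
arm_command(dp=[[0,0,0],[0,0,0],[0,0,0],[0,0,0],[0,0,0]], turn=[[0,0,0],[0,0,0],[0,0,0],[0,0,0],[0,0,0]], jaw=[0.45,0.3,0.2,0.05,0.05])

```text
time_s: 34.35
eef_pos: [0.4754, -0.1509, 0.0125]
eef_rot: [0.001, 0.656, 0.755, 0.0]
wrist_force: [0.2, 0.8, 5.8]
opening: 0.156
grasp_force: 59.0
```

Request:
arm_command(dp=[[0,0,0],[0,0,-0.1],[0,0,-0.25],[0,0,-0.35],[0,0,-0.35]], turn=[[0,0,0],[0,0,0],[0,0,0],[0,0,0],[0,0,0]], jaw=[0.05,0.05,0.05,0.05,0.05])

```text
time_s: 34.98
eef_pos: [0.4762, -0.1514, 0.1011]
eef_rot: [0.002, 0.656, 0.755, 0.0]
wrist_force: [0.2, -0.6, -0.1]
opening: 0.153
grasp_force: 58.5
```

```bash
python3 - <<'E'
from seg import *
st();plan([.6702,.0045,.08],-6.6)
s=cv2.imread("pics/scene8.png");t=cv2.imread("pics/top8.png")
f=lambda i:cv2.resize(i,(800,300),interpolation=3)
cv2.imwrite("pics/c6.png",np.vstack([f(t[185:218,275:363]),f(s[195:228,315:403])]))
E
```

```text
t 34.98 p [ 0.4762 -0.1514  0.1011] yaw_y [0.99  0.14  0.003] q [-0.55  0.17  1.9   0.    1.06 -0.69] F [ 0.2 -0.6 -0.1] op 0.153 g 58.5
  turn option [0.007 0.004 0.488]
  turn option [-0.006  0.01  -5.512]
dp [0.509 0.855 0.086]
```

View pics/c6.png

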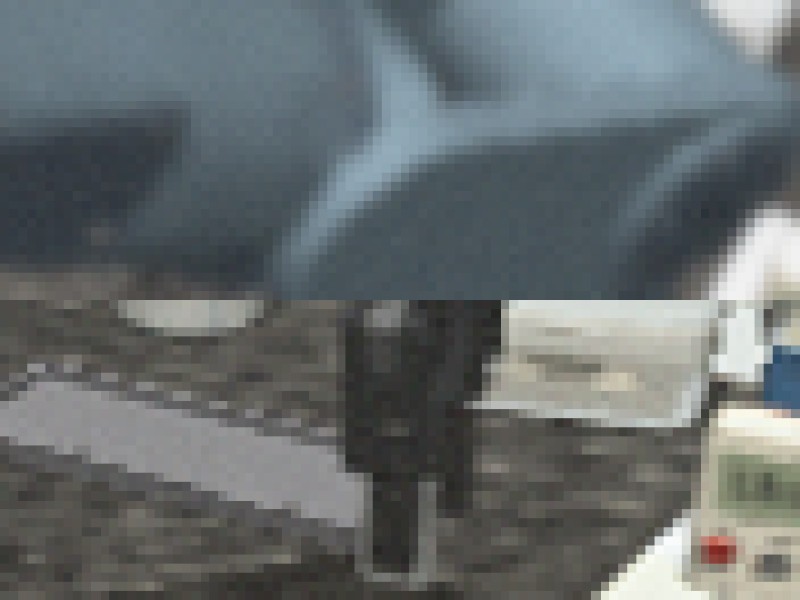

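Request:
arm_command(dp=[[0.12,0.2,0],[0.24,0.4,0],[0.36,0.6,0],[0.47,0.8,0],[0.509,0.855,0.086]], turn=[[0,0,0.2],[0,0,0.4],[0,0,0.488],[0,0,0.488],[0,0,0.488]], jaw=[0.05,0.05,0.05,0.05,0.05])

```text
time_s: 35.6
eef_pos: [0.6716, 0.0076, 0.0774]
eef_rot: [0.001, 0.746, 0.666, 0.001]
wrist_force: [0.1, -0.6, -0.9]
opening: 0.155
grasp_force: 58.6
```

Request:
arm_command(dp=[[0,0,0.1],[0,0,0.18],[0,0,0.2],[0,0,0.2]], turn=[[0,0,0],[0,0,0],[0,0,0],[0,0,0]], jaw=[0.05,0.05,0.05,0.05])

```text
time_s: 36.1
eef_pos: [0.6685, 0.0049, 0.0274]
eef_rot: [-0.0, 0.747, 0.665, -0.0]
wrist_force: [0.9, 0.2, 0.1]
opening: 0.151
grasp_force: 58.6
```

```bash
python3 - <<'E'
from h import *
st();plan([.6702,.005,.0135],-6.6)
E
```

```text
t 36.1 p [0.6685 0.0049 0.0274] yaw_y [ 0.993 -0.116 -0.001] q [-0.17  0.61  1.47  0.    1.06 -0.05] F [0.9 0.2 0.1] op 0.151 g 58.6
  turn option [-0.001 -0.    -0.001]
  turn option [-0.000e+00  2.000e-03  5.999e+00]
dp [0.001 0.007 0.056]
```

Request:
arm_command(dp=[[0.001,0.006,0.03],[0.001,0.006,0.055],[0.001,0.006,0.055],[0.001,0.006,0.055]], turn=[[0,0,0],[0,0,0],[0,0,0],[0,0,0]], jaw=[0.05,0.05,0.05,0.05])

```text
time_s: 36.6
eef_pos: [0.6703, 0.0053, 0.0142]
eef_rot: [0.0, 0.747, 0.665, 0.0]
wrist_force: [0.4, -0.5, -0.3]
opening: 0.153
grasp_force: 58.6
```

```bash
python3 - <<'E'
from h import *
st();plan([.6702,.005,.013],-6.6)
E
```

```text
t 36.6 p [0.6703 0.0053 0.0142] yaw_y [ 0.993 -0.115  0.   ] q [-0.17  0.63  1.47  0.    1.04 -0.05] F [ 0.4 -0.5 -0.3] op 0.153 g 58.6
  turn option [ 0. -0. -0.]
  turn option [-0.e+00 -1.e-03  6.e+00]
dp [-0.001 -0.     0.005]
```

Request:
arm_command(dp=[[0,0,0.005],[0,0,0.005],[0,0,0.005],[0,0,0.005],[0,0,0]], turn=[[0,0,0],[0,0,0],[0,0,0],[0,0,0],[0,0,0]], jaw=[0.05,0.15,0.25,0.35,0.4])

```text
time_s: 37.22
eef_pos: [0.6702, 0.0054, 0.014]
eef_rot: [-0.0, 0.747, 0.665, -0.0]
wrist_force: [-0.8, 0.5, -0.2]
opening: 0.403
grasp_force: 0.0
```

Request:
arm_command(dp=[[0,0,-0.1],[0,0,-0.3],[0,0,-0.5],[0,0,-0.7],[0,0,-0.8]], turn=[[0,0,0],[0,0,0],[0,0,0],[0,0,0],[0,0,0]], jaw=[0.5,0.5,0.5,0.5,0.5])

```text
time_s: 37.85
eef_pos: [0.6717, 0.0052, 0.2184]
eef_rot: [0.002, 0.747, 0.665, 0.002]
wrist_force: [-0.9, -0.7, -1.0]
opening: 0.502
grasp_force: 0.0
```

Request:
arm_command(dp=[[0.15,-0.15,-0.05],[0.3,-0.3,-0.1],[0.45,-0.45,-0.2],[0.6,-0.6,-0.3],[0.75,-0.75,-0.4]], turn=[[0,0,0],[0,0,0],[0,0,0],[0,0,0],[0,0,0]], jaw=[0.5,0.5,0.5,0.5,0.5])

```text
time_s: 38.48
eef_pos: [0.5042, 0.2143, 0.3151]
eef_rot: [0.0, 0.747, 0.665, 0.0]
wrist_force: [-0.5, 0.2, 0.5]
opening: 0.498
grasp_force: 0.0
```

Request:
arm_command(dp=[[0.15,-0.15,0],[0.3,-0.3,0],[0.45,-0.45,0],[0.6,-0.6,0],[0.75,-0.75,0]], turn=[[0,0,0],[0,0,0],[0,0,0],[0,0,0],[0,0,0]], jaw=[0.5,0.5,0.5,0.5,0.5])

```text
time_s: 39.1
eef_pos: [0.3395, 0.4221, 0.3144]
eef_rot: [0.0, 0.747, 0.665, 0.0]
wrist_force: [1.1, 0.3, -0.3]
opening: 0.498
grasp_force: 0.0
```

```bash
cat > run5.py <<'E'
from seg import *
st()
F={}
for c in("top","scene"):
    F[c]=np.mean([camera(c).astype(np.float32) for _ in range(4)],0);cv2.imwrite(f"pics/{c}_end.png",F[c])
t=F["top"];s=F["scene"]
ex={"box":[box3(.633,.218,.06,.067,.093,.004,.04)],"strip":[box3(.67,.0055,-.11,.025,.086,.004,.038)],"timer":[box3(.657,-.226,-.07,.042,.078,.004,.07)],"bottle":[box3(.4634,.1565,0,.03,.03,.004,.078)]}
lt=lum(108,165)
segfit("wide","top",t,lambda v:rect(v,.106,.146,.011),(.633,.218,.06),lt,ex["box"])
segfit("narrow","top",t,lambda v:rect(v,.072,.176,.011),(.670,.0055,-.11),lt,ex["strip"])
segfit("tile","top",t,lambda v:rect(v,.112,.112,.005),(.657,-.226,-.07),lum(108,210),ex["timer"])
segfit("dish","top",t,lambda v:circ(v,.061,.010),(.4634,.156),lum(108,185),ex["bottle"])
segfit("dish","scene",s,lambda v:circ(v,.061,.010),(.4634,.156),lum(70,150),ex["bottle"])
d=np.abs(t-cv2.imread("pics/top1.png").astype(np.float32)).mean(2)
E
python3 run5.py
```

```text
t 39.1 p [0.3395 0.4221 0.3144] yaw_y [ 0.993 -0.115  0.001] q [ 0.67  0.05  1.59 -0.    1.51  0.79] F [ 1.1  0.3 -0.3] op 0.498 g 0.0
wide top xy [0.633 0.218] yaw 3.43 cost 12.5
narrow top xy [0.6704 0.0059] yaw -6.75 cost 70.0
tile top xy [ 0.6553 -0.2249] yaw -3.48 cost 40.4
dish top xy [0.4639 0.1567] yaw  cost 5.2
dish scene xy [0.4638 0.1554] yaw  cost 26.7[ WARN:0@2.549] global loadsave.cpp:1063 imwrite_ Unsupported depth image for selected encoder is fallbacked to CV_8U.
```

```bash
cat > run6.py <<'E'
from seg import *
t=cv2.imread("pics/top_end.png").astype(np.float32);s=cv2.imread("pics/scene_end.png").astype(np.float32)
segfit("box top face","top",t,lambda v:rect(v,.057,.083,.036),(.633,.218,.06),lum(185,222))
hull=lambda v,d:[*map(list,box3(*v,*d))]
def sil(name,cam,D,v0,dims,M):
    def cost(v):
        h=np.zeros((1680,2240),np.float32)
        P=np.array([proj(cam,p) for p in box3(v[0],v[1],v[2] if len(v)>2 else 0,*dims)])
        cv2.fillConvexPoly(h,cv2.convexHull(np.round(((P+.5)*4-.5)*16).astype(np.int32)),1,shift=4)
        h=cv2.resize(cv2.GaussianBlur(h,(0,0),2.5),(560,420),interpolation=cv2.INTER_AREA)
        return float((M*(h-D)**2).sum())
    n=len(v0);r=minimize(cost,v0,method="Nelder-Mead",options=dict(initial_simplex=[v0]+[np.add(v0,e) for e in np.diag([.006,.006,.1][:n])],xatol=1e-4))
    print(name,cam,np.round(r.x[:2],4),np.rad2deg(r.x[2:]).round(1),"cost",round(r.fun,1),"at v0",round(cost(v0),1))
def msk(cam,v,sx,sy,z0,z1):
    M=np.zeros((420,560),np.float32);P=np.array([proj(cam,p) for p in box3(*v,sx,sy,z0,z1)])
    cv2.fillConvexPoly(M,cv2.convexHull(np.round(P).astype(np.int32)),1);return M
# strip: difference to the empty tray
s7=cv2.imread("pics/scene7.png").astype(np.float32)
D=np.clip((np.abs(s-s7).max(2)-15)/30,0,1)
sil("strip",'scene',D,[.670,.0055,-.115],(.015,.078,.005,.034),msk("scene",(.67,.0055,-.11),.06,.12,.005,.05))
# timer: tile is white, timer darker (front); compare with tile-only picture
t5=cv2.imread("pics/top5.png").astype(np.float32);s5=cv2.imread("pics/scene5.png").astype(np.float32)
for c,a,b in(("top",t,t5),("scene",s,s5)):
    D=np.clip((np.abs(a-b).max(2)-15)/30,0,1)
    sil("timer",c,D,[.657,-.226,-.066],(.032,.068,.005,.065),msk(c,(.657,-.226,-.07),.09,.09,.005,.075))
# bottle / strip in top: compare with the picture before
t1=cv2.imread("pics/top1.png").astype(np.float32)
for n,cam,X in(("bottle","top",(.4634,.156)),("bottle","scene",(.4634,.156))):
    im={"top":t,"scene":s}[cam]
    u=np.round(proj(cam,[*X,.04])).astype(int)
    g=cv2.resize(im[u[1]-14:u[1]+15,u[0]-8:u[0]+9].mean(2),None,fx=1,fy=1)
    print(cam,u);print(g.astype(int)[::2])
    print("pred base/top",proj(cam,[*X,.005]),proj(cam,[*X,.075]))
E
python3 run6.py
```

```text
box top face top xy [0.6349 0.2198] yaw 1.28 cost 26.5
strip scene [0.6711 0.0056] [-18.4] cost 75.6 at v0 82.2
timer top [ 0.6477 -0.2249] [8.1] cost 86.7 at v0 98.9
timer scene [ 0.655 -0.225] [4.7] cost 80.3 at v0 88.5
top [252 222]
[[114 111 109 106 104 105 108 101  90  84  80  86  97 103 106 104 104]
 [105 111 118 118 113 107 103  96  93  95  99 106 109 112 115 119 113]
 [114 119 122 128 134 131 126 128 135 139 138 133 126 124 118 109 103]
 [140 156 165 173 183 193 200 206 210 208 200 193 190 185 177 168 161]
 [190 202 208 213 218 224 232 238 238 231 219 217 219 219 217 211 203]
 [220 222 223 222 217 207 200 207 213 208 199 207 217 220 220 220 220]
 [222 222 223 221 215 201 197 202 207 208 201 199 209 217 218 221 220]
 [220 220 221 219 210 191 181 186 185 174 165 178 203 214 219 222 224]
 [220 221 221 218 210 188 169 162 160 156 155 173 202 216 219 223 223]
 [221 222 221 221 216 200 176 165 162 160 163 184 210 220 222 223 223]
 [222 222 222 221 222 217 207 193 187 189 198 211 220 222 222 222 223]
 [223 222 223 224 223 223 222 221 221 221 222 222 222 223 222 222 223]
 [225 224 22
[... 723 characters left out ...]
  52  48  80 103 133 164 169 163 148 106  66  66  62  70  77]
 [ 88  87  88  87 108 144 163 165 162 157 142 109  81  85  88  84  73]
 [158 140 137 145 135 140 163 165 165 158 144 123 135 152 148 147 141]
 [187 179 179 176 160 145 160 155 155 152 138 131 157 177 176 176 178]
 [176 175 177 177 159 143 162 167 168 163 144 126 144 163 169 175 173]
 [174 175 173 175 155 140 155 160 166 165 148 116 132 167 165 172 177]
 [175 177 176 178 155 150 156 147 160 157 139 126 155 177 176 175 175]
 [177 175 177 177 178 180 180 179 179 178 178 176 176 175 176 175 175]
 [181 180 180 181 180 180 180 179 178 179 178 177 178 177 178 181 177]]
pred base/top [266.27304612 225.77888886] [265.74455422 205.50214269]
```

```bash
cat >> run6.py <<'E'
E
python3 - <<'E'
from h import *
s=cv2.imread("pics/scene_end.png").astype(int);t=cv2.imread("pics/top_end.png").astype(int)
def corners(cam,v,sx,sy,z):
    c,q=np.cos(v[2]),np.sin(v[2])
    return [np.round(proj(cam,[v[0]+c*a*sx/2-q*b*sy/2,v[1]+q*a*sx/2+c*b*sy/2,z]),1).tolist() for a,b in((-1,1),(1,1),(1,-1),(-1,-1))]
for n,v,d in(("strip",(.670,.0058,-.115),(.015,.078,.034)),("timer",(.6566,-.2258,-.069),(.032,.068,.065))):
    for z in(.005,d[2]): print(n,"z",z,corners("scene",v,d[0],d[1],z))
print(s[198:220,322:358].mean(2).astype(int)[:, ::2])
print("timer r-b");print((s[200:240:2,384:424:2].mean(2)).astype(int))
E
```

```text
strip z 0.005 [[324.8, 209.7], [327.0, 208.3], [347.0, 213.4], [344.8, 214.9]]
strip z 0.034 [[324.9, 201.8], [327.2, 200.4], [347.4, 205.4], [345.2, 206.9]]
timer z 0.005 [[389.5, 226.0], [393.3, 222.4], [413.7, 227.1], [410.1, 230.9]]
timer z 0.065 [[390.8, 208.6], [394.7, 205.2], [415.4, 209.6], [411.8, 213.2]]
[[ 77  76  79  75  64  92 121 122 110  86  82  79  79  81  91  84  91  85]
 [ 66  65  70  83  81  76  64  70  67  84  79  74  72  74  86  79  75  85]
 [ 77  69  62  77  76  69  88  76  78  89  81  69  68  68  84  91  73  69]
 [105  90  75 123  80  79  77  75  78  87  78  80  80  74  83  91  63  73]
 [118  75 101 169 109 123  94  88  81  84  74  79  84  88  90  89  76  80]
 [ 86  78 135 172 153 170 129 116 106  73  61  70  83  80  75  79  88  88]
 [131 102 117 161 123 170 169 141 159  95  88  90  88  87  82  71  80  88]
 [136 135 136 170 110 158 147 142 182 148 142 133  82  67  84  81  87  90]
 [135 135 138 161 125 152 145 116 171 159 173 170 133  66  69  78  82  83]
 [135 134 138 146 113 156 153 116 173 121 150 170 171  89  67  77  88  90]
 [135 133 143 151 124 153 151 121 
[... 1877 characters left out ...]
 129 107
   85  77]
 [208 234 233 168 142 117 176 103  85 144 113 112 159 174 130 236 233 235
  239 232]
 [234 232 232 205 184 165 170 171 173 175 128 102 154 157 141 232 231 231
  232 236]
 [231 232 231 231 233 236 224 184 176 167 170 138 176 145 207 232 231 231
  235  83]
 [232 232 232 231 232 232 231 232 234 235 236 188 160 222 233 231 231 235
  123  91]
 [ 68 122 177 229 233 233 233 231 231 231 232 230 231 231 230 232 235 138
   76  67]
 [ 80  77  82  75  69 102 159 226 233 233 233 232 231 230 231 235 159  70
   81  77]
 [ 88  84  79  76  74  85  77  73  79 103 136 199 233 233 235 180  69  80
   80  74]
 [ 81  78  73  74  69  84  87  84  78  79  84  82  75  87 133  91  90  76
   77  90]]
```

```bash
python3 -c "
from bench import *
print(hand_in())"
```

```text
the job is handed in; nothing more can be done
None
```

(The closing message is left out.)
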